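# Hand the slide boxes across the bench on the indexing turntable

### The arm

A 6-joint arm with a two-finger parallel gripper is mounted at the origin on the work surface. World frame = base frame: x ahead of the robot, y to its left, z up, the work surface at z = 0. Lengths are in mm, angles in rad, forces in N, time in s.
With the tool pointing down it reaches from about 350 to 775 mm from the base axis. Payload 7.3 kg.
Tool frame: the origin (TCP) lies between the finger pads; the fingertips stand 8 mm ahead of it and the grasp point (between the pads) lies 11 mm behind it; y points along the fingers, z is the direction in which the jaws open and shut, and the axes are right-handed (so a half turn about y gives the same grasp; the last joint's range is limited). The gripper opens to 92 mm and grips with 3 to 60 N. Pads are 19 mm wide; open, the fingers measure 130 mm over their backs; the gripper's body (75 mm by 190 mm) begins 47 mm behind the grasp point.
Start: joints at [-1.422, 0.342, 1.524, -0, 1.275, -0.146], TCP at [152.561, -502.367, 196.941] pointing down, gripper open.
Joint ranges: [-2.53, 2.53], [-0.77, 2.02], [0.04, 2.7], [-1, 4.14], [0.28, 2.66], [-3.11, 3.11]. Speed limits (rad/s): [2.57, 2.57, 3.14, 3.14, 3.14, 3.14].

### API

Orientations are given as [roll, pitch, yaw] about the fixed x, y, z axes, in that order (R = Rz(yaw) Ry(pitch) Rx(roll)).
In Python, from plant import bot, vision, job gives the robot as it stands. The module is installed in compiled form; this text tells all that it offers.
- The arm moves only by the tool arm_command, never from a script. Its argument "deltas" is a list of rows, each a list of 4 numbers: the shift along the tool's x, y, z in m, then the turn about the tool's y in degrees. In form: [[x, y, z, twist], ...]. A call has 1 to 5 rows; each row shifts and turns the commanded pose from where the row before left it, along the tool's axes as they then stand; what a row does not reach is not made up. A row lasts 1/10 s, in which the tool goes at most 50 mm and 8.59 degrees, less where a joint would pass 70% of its speed; a pose out of reach is approached as far as the arm can. A call is refused whole if a number of a shift passes 0.05 or a number of a turn 8.59, either way. A call with a gripper value outside its range is refused whole. "claw" is the closure in counts, from 0 (fully open) to 255 (shut), set as the call begins (left out, the last holds). The fingers move at their own pace and stop on an object; the grip force is fixed at half the most. Time passes only in rows, so rows that do not move let the fingers close. It gives the time, the measured TCP pose, the force and the opening at its end, in the units of the state.
- bot.get_obs(): the state, without advancing time (a new reading comes with each control period).
- vision.capture(name): name is "scene" or "top"; returns a dict with "img" (480x640x3 uint8, red, green, blue), "camera_matrix" (3x3 intrinsics, pixels), "dist_coeffs" ([k1, k2, p1, p2, k3] as OpenCV has them; the pictures are not rectified), "world_to_cam" (4x4, takes a point from world to camera coordinates). Camera axes: x right, y down, z forward; pixel columns grow to the right and rows downward; lengths in mm; the calibration is good to about 2 mm. A picture is of the moment at which its call begins. There is no depth.
- job.close_job(): hands the job in, once; it reports no verdict.
Trained networks look in a picture, given as the dict that the camera call returned (one of the last four; its "shot" number tells which), for a name from the list of things; names that differ only in an ending like _2 or _b are one class to them, and where a whole thing is asked for, a point or a joint stands for the part that bears it (a point fixed in the world has none). Each returns a list of dicts, best first, with "confidence" (0 to 1); they miss things now and then, are a little off and sometimes report something else, mostly with a low value. They report only what shows in the picture. A call takes as long as a camera call. They do not tell look-alikes from the thing itself.
- vision.find_in(picture, name): "xyz" ([x, y, z] in mm, in the coordinates of the camera as it stood for that picture, good to about 4 mm: the middle of the surface that is visible of it).
- vision.regions_of(picture, name): "mask" (480x640 bool, what is visible of it).
The state is a dict: "time": time; "joint_positions": joint angles; "dq": joint speeds; "tau": joint torques, N m; "tool_pos": TCP position; "tcp_rot": TCP orientation; "contact_force": force on the tool from outside, world axes, zero at the start; "moment": the same for the moment, N m; "grip_width": finger opening in mm.
Only numpy, scipy, OpenCV 4.12 (cv2) and the standard library are available. Lean on these libraries where they do the work, as an engineer would, in place of code of your own. Each camera call takes 0.05 s, during which the arm holds its last target. There are 200 camera calls.

### The job

Get the slide boxes ready for the pupils' side of the bench: turn the turntable by its knob one quarter turn counter-clockwise (seen from above) so that its black pad clicks into the loading stop facing the robot, and there lay the grey case flat on the pad, its long side along the pad's long side, and stack every carton lying on the bench flat and squarely on it in one column, all centred over the pad. Then turn on another quarter turn counter-clockwise to the last stop, and leave the column standing square and let go; leave the bottle, the mortar and the meter alone.

Things in the scene. Friction and masses are not known exactly. Their poses are not given: they have to be found in the camera images.
- turntable (a joint): angle of the disc on its foot, rad, growing counter-clockwise from above. Detent stops at -1.571 (start), 0 (loading stop: pad on the robot's side, at the three dark marks on the foot) and +1.571 (last stop, one mark). It starts within 0.17 of -1.571; hard ends at +-1.75. Within 0.5 rad of a stop the detent pulls the disc into it; passing the hump between stops takes about 5 N at the knob.
- axis (a point): point on the turning axis, on the top face of the aluminium disc (42 mm above the bench; 280 mm across, 12 mm thick) over a round grey foot 330 mm across, 20 mm high, fixed to the bench. Its axes are the foot's and do not turn with the disc: at joint value 0 the pad's centre lies 75 mm from the axis along this frame's -x.
- pad (a point): centre of the top face of the black rubber pad (76 x 104 mm, 3 mm thick, top 45 mm above the bench) on the disc, 75 mm from the axis. It turns with the disc: its x axis points to the turning axis (along the pad's short side), its y axis along the pad's long side, z up.
- knob_mid (a point): grip point on the black upright knob, a round post 20 mm in diameter standing 60 mm above the disc (its top 102 mm above the bench), 110 mm from the axis on the side opposite to the pad; this point is 33 mm above the disc, 75 mm above the bench. It turns with the disc.
- case_c (a point): centre of the grey plastic case with a dark band and a small steel latch, a closed box 98 x 70 x 36 mm (x, y, z of its own frame), 0.2 to 0.4 kg. The only grey box and the largest; always present.
- carton0_c (a point): centre of a brown cardboard carton of microscope slides, a closed box 88 x 66 x 26 mm (x, y, z of its own frame), 0.1 to 0.22 kg, with a pale paper label on top; three to five such cartons, all alike, lie flat on the bench to the right of the turntable (None if absent).
- carton1_c (a point): centre of a brown cardboard carton of microscope slides, a closed box 88 x 66 x 26 mm (x, y, z of its own frame), 0.1 to 0.22 kg, with a pale paper label on top; three to five such cartons, all alike, lie flat on the bench to the right of the turntable (None if absent).
- carton2_c (a point): centre of a brown cardboard carton of microscope slides, a closed box 88 x 66 x 26 mm (x, y, z of its own frame), 0.1 to 0.22 kg, with a pale paper label on top; three to five such cartons, all alike, lie flat on the bench to the right of the turntable (None if absent).
- carton3_c (a point): centre of a brown cardboard carton of microscope slides, a closed box 88 x 66 x 26 mm (x, y, z of its own frame), 0.1 to 0.22 kg, with a pale paper label on top; three to five such cartons, all alike, lie flat on the bench to the right of the turntable (None if absent).
- carton4_c (a point): centre of a brown cardboard carton of microscope slides, a closed box 88 x 66 x 26 mm (x, y, z of its own frame), 0.1 to 0.22 kg, with a pale paper label on top; three to five such cartons, all alike, lie flat on the bench to the right of the turntable (None if absent).
- amber_bottle: bystander: amber bottle with black cap, 52 mm across, 105 mm high, origin at its foot; leave alone.
- mortar: bystander: white mortar with pestle, 116 mm across, 80 mm high with the pestle, origin at its foot; leave alone.
- ph_meter: bystander: white and blue pocket meter lying down, 34 x 165 x 22 mm, origin at its underside; leave alone.
There are look-alikes about, which are no part of the job. Leave any blue look-alike of the part that bears carton0_c alone.

How it is judged (in metres and radians):
On the way, in this order (a step that is already met when the one before it is completed fails the run):
1. the turntable is at the loading stop (within 0.08 rad), the pad facing the robot (value of joint turntable between -0.08 and 0.08 rad), for 0.2 s.
2. at the loading stop (within 0.12 rad) the case lies on the pad and all cartons present are stacked on it, each centred over the pad within 12 mm and square within 10 degrees, and let go (value of joint turntable between -0.12 and 0.12 rad and horizontal distance between each of case_c, carton0_c, carton1_c, carton2_c, carton3_c, carton4_c and pad below 0.012 m and angle between the z axis of each of case_c, carton0_c, carton1_c, carton2_c, carton3_c, carton4_c and the z axis of pad, either way round below 0.1 rad and angle between the x axis of each of case_c, carton0_c, carton1_c, carton2_c, carton3_c, carton4_c and the y axis of pad, either way round below 0.17 rad and z of case_c in the frame of pad below 0.024 m and z of each of carton0_c, carton1_c, carton2_c, carton3_c, carton4_c in the frame of pad above 0.042 m and contact force between the fingers and case below 0.5 N and contact force between the fingers and carton0 below 0.5 N and contact force between the fingers and carton1 below 0.5 N and contact force between the fingers and carton2 below 0.5 N and contact force between the fingers and carton3 below 0.5 N and contact force between the fingers and carton4 below 0.5 N), for 0.3 s.
3. the turntable is at the last stop (within 0.08 rad) (value of joint turntable between 1.491 and 1.651 rad), for 0.2 s.
At the end, for the whole second after the job is handed in: The turntable rests at its last stop (+1.571 within 0.08 rad); the case lies flat on the pad and every carton present lies flat above it in one column, each centred over the pad within 12 mm and square with it within 0.17 rad (10 degrees), level within 0.1 rad; everything at rest and released (all of step 3 and horizontal distance between each of case_c, carton0_c, carton1_c, carton2_c, carton3_c, carton4_c and pad below 0.012 m and angle between the z axis of each of case_c, carton0_c, carton1_c, carton2_c, carton3_c, carton4_c and the z axis of pad, either way round below 0.1 rad and angle between the x axis of each of case_c, carton0_c, carton1_c, carton2_c, carton3_c, carton4_c and the y axis of pad, either way round below 0.17 rad and z of case_c in the frame of pad below 0.024 m and z of each of carton0_c, carton1_c, carton2_c, carton3_c, carton4_c in the frame of pad above 0.042 m and contact force between the fingers and case below 0.5 N and contact force between the fingers and carton0 below 0.5 N and contact force between the fingers and carton1 below 0.5 N and contact force between the fingers and carton2 below 0.5 N and contact force between the fingers and carton3 below 0.5 N and contact force between the fingers and carton4 below 0.5 N and linear speed of each of case, carton0, carton1, carton2, carton3, carton4 below 0.02 m/s and contact force between the fingers and turntable below 0.5 N); the robot touches nothing.
It fails at once if the bottle is pushed more than 40 mm or knocked over (distance of amber_bottle from where it was at the start of the episode above 0.04 m or angle between amber_bottle's own z axis and vertical above 0.6 rad).
It fails at once if the mortar is pushed more than 40 mm or knocked over (distance of mortar from where it was at the start of the episode above 0.04 m or angle between mortar's own z axis and vertical above 0.6 rad).
It fails at once if the meter is pushed more than 40 mm or knocked over (distance of ph_meter from where it was at the start of the episode above 0.04 m or angle between ph_meter's own z axis and vertical above 0.6 rad).
Of carton0, carton1, carton2, carton3, carton4 only 3 to 5 are there at a start; the rules pass over those that are not, and their reading is None.
At some moment in a run one of carton0, carton1, carton2, carton3, carton4 may be knocked a few centimetres aside while the robot is not near it.
Once in a run the grip may slacken for a moment while it holds something.
It also fails if it takes over 210 s, if anything falls off the work surface, if the arm or the gripper's body presses on something with over 40 N, if the wrist force passes 120 N, or if a joint passes its speed limit or range.

## Working session

There is one attempt and no reset: what is moved stays moved. The work goes in short steps, Python scripts to look and compute and a tool call to move; the robot and the scene stay as the last step left them, time stands still between calls to the robot, and variables do not carry over. Pictures are saved under pics/ and viewed, about 12 in all and at most 16, crops included, and the job is handed in when it is done.

Besides the shell and the picture viewer there is one more tool, called after "Call:" in YAML: its name, and indented under it one key for each argument. arm_command: Moves the arm, as the interface text tells. Its arguments: {"type":"object","properties":{"deltas":{"type":"array","items":{"type":"array","items":{"type":"number"}}},"claw":{"type":"number"}},"required":["deltas"]}

```bash
mkdir -p pics
cat > h.py <<'E'
import numpy as np, cv2
from plant import bot, vision, job
def save(p,name,crop=None,scale=1):
    im=cv2.cvtColor(p["img"],cv2.COLOR_RGB2BGR)
    if crop: x0,y0,x1,y1=crop; im=im[y0:y1,x0:x1]
    if scale!=1: im=cv2.resize(im,None,fx=scale,fy=scale,interpolation=cv2.INTER_CUBIC)
    cv2.imwrite("pics/"+name,im)
def c2w(p,xyz):
    T=np.linalg.inv(np.array(p["world_to_cam"])); return T[:3,:3]@np.array(xyz)+T[:3,3]
def pix2w(p,uv,z):
    "pixels (n,2) to world points on plane z"
    u=cv2.undistortPoints(np.array(uv,float).reshape(-1,1,2),np.array(p["camera_matrix"]),np.array(p["dist_coeffs"])).reshape(-1,2)
    T=np.linalg.inv(np.array(p["world_to_cam"])); d=np.c_[u,np.ones(len(u))]@T[:3,:3].T; o=T[:3,3]
    return o+d*((z-o[2])/d[:,2])[:,None]
def w2pix(p,P):
    W=np.array(p["world_to_cam"]); r,_=cv2.Rodrigues(W[:3,:3])
    return cv2.projectPoints(np.array(P,float).reshape(-1,1,3),r,W[:3,3],np.array(p["camera_matrix"]),np.array(p["dist_coeffs"]))[0].reshape(-1,2)
E
cat > look.py <<'E'
from h import *
import sys
t=vision.capture("top"); s=vision.capture("scene")
both=np.hstack([t["img"],s["img"]]); save(t,"top0.png"); save(s,"scene0.png")
for n,p in (("top",t),("scene",s)):
    W=np.linalg.inv(np.array(p["world_to_cam"])); print(n,"cam at",W[:3,3].round(),"fwd",W[:3,2].round(2),"f",p["camera_matrix"][0][0])
    for k in ("turntable","axis","pad","knob_mid","case_c","carton0_c","amber_bottle","mortar","ph_meter"):
        print(k,[(c2w(p,d["xyz"]).round(0).tolist(),round(d["confidence"],2)) for d in vision.find_in(p,k)])
print(bot.get_obs())
E
python3 look.py
```

```text
top cam at [ 415.  -41. 1265.] fwd [ 0.11 -0.01 -0.99] f 560.7371835839796
turntable [([553.0, 218.0, 45.0], 0.68), ([561.0, -241.0, 27.0], 0.68)]
axis [([546.0, 216.0, 40.0], 0.94), ([552.0, 217.0, 41.0], 0.55), ([563.0, -369.0, 26.0], 0.55)]
pad [([551.0, 217.0, 40.0], 0.91)]
knob_mid [([549.0, 216.0, 45.0], 0.82), ([437.0, -87.0, 33.0], 0.63)]
case_c [([435.0, -89.0, 38.0], 0.74), ([748.0, -47.0, 72.0], 0.54)]
carton0_c [([275.0, -216.0, 25.0], 0.86), ([566.0, -241.0, 28.0], 0.6)]
amber_bottle [([747.0, -50.0, 71.0], 0.95), ([562.0, -242.0, 26.0], 0.29)]
mortar [([802.0, 108.0, 33.0], 0.75)]
ph_meter [([736.0, -206.0, 22.0], 0.92)]
scene cam at [1257. -271.  761.] fwd [-0.69  0.21 -0.69] f 481.53931941176006
turntable [([575.0, 213.0, 43.0], 0.62)]
axis [([595.0, 203.0, 43.0], 0.92)]
pad [([574.0, 207.0, 41.0], 0.76)]
knob_mid [([576.0, 213.0, 42.0], 0.73)]
case_c [([453.0, -89.0, 35.0], 0.86), ([578.0, -243.0, 24.0], 0.56)]
carton0_c [([287.0, -220.0, 23.0], 0.55)]
amber_bottle [([772.0, -54.0, 65.0], 0.81)]
mortar [([791.0, 113.0, 33.0], 0.71)]
ph_meter [([744.0, -209.0, 18.0], 0.62)]
{'time': 1.0, 'joint_positions': array([-1.42197275e+00,  3.41987977e-01,  1.52410909e+00, -1.72083885e-05,
        1.27540901e+00, -1.46009817e-01]), 'dq': array([ 0.00090684, -0.00102309, -0.00116627, -0.00011482,  0.00043891,
       -0.00069596]), 'tau': array([-7.94903299e-04, -4.31138778e+01, -2.44480044e+01,  7.18582305e-02,
        4.82076639e-02,  4.42313024e-06]), 'tool_pos': array([ 152.56758409, -502.35678186,  196.94357403]), 'tcp_rot': array([-1.57071307e+00, -2.88839343e-05, -2.84675425e+00]), 'contact_force': array([ 0.40602217,  0.223788  , -0.75011846]), 'moment': array([0.04116957, 0.05082588, 0.06260505]), 'grip_width': 92.02838320601553}
```

View pics/top0.png

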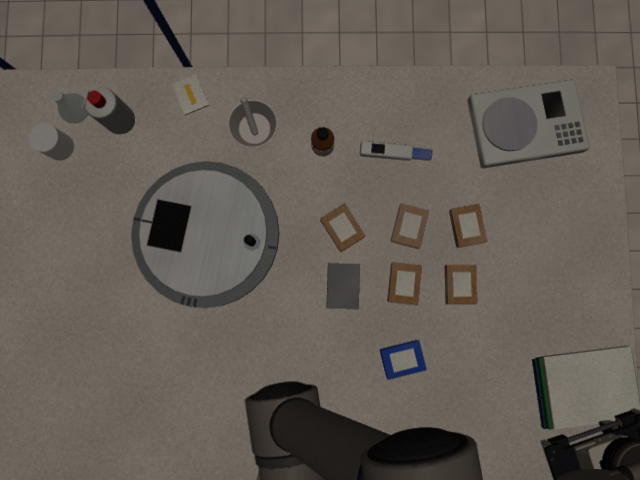

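View pics/scene0.png

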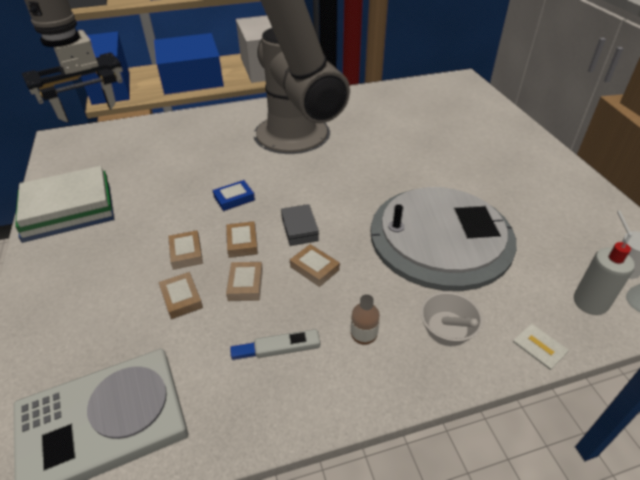

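```bash
cat >> h.py <<'E'
from scipy.optimize import minimize
def boxcorners(x,y,yaw,L,W,z0,z1):
    c,s=np.cos(yaw),np.sin(yaw)
    return np.array([[x+c*a-s*b,y+s*a+c*b,z] for z in (z0,z1) for a,b in ((L/2,W/2),(-L/2,W/2),(-L/2,-W/2),(L/2,-W/2))])
def fitbox(p,mask,L,W,z0,z1):
    "box (x,y,yaw deg,IoU) whose silhouette fits the mask"
    ys,xs=np.nonzero(mask); x0,y0=xs.min()-12,ys.min()-12; S=6
    m=cv2.resize(mask[y0:ys.max()+13,x0:xs.max()+13].astype(np.float32),None,fx=S,fy=S,interpolation=cv2.INTER_LINEAR)>0.5
    P=pix2w(p,np.c_[xs,ys],z1)[:,:2].astype(np.float32); (cx,cy),(a,b),ang=cv2.minAreaRect(P)
    yaw=np.radians(ang if a>b else ang+90)
    def cost(v):
        q=w2pix(p,boxcorners(v[0],v[1],v[2]/50,L,W,z0,z1)); q=(q-[x0,y0]+0.5)*S-0.5
        r=np.zeros(m.shape,np.uint8); cv2.fillConvexPoly(r,cv2.convexHull(q.round().astype(np.int32)),1); r=r>0
        return 1-(r&m).sum()/(r|m).sum()
    best=minimize(cost,[cx,cy,yaw*50],method="Nelder-Mead",options=dict(initial_simplex=[[cx,cy,yaw*50],[cx+4,cy,yaw*50],[cx,cy+4,yaw*50],[cx,cy,yaw*50+4]],xatol=.05,fatol=1e-4))
    y=(np.degrees(best.x[2]/50)+90)%180-90
    return best.x[0].round(1),best.x[1].round(1),y.round(1),round(1-best.fun,3)
def blobs(m,lo,hi):
    n,l,st,_=cv2.connectedComponentsWithStats(cv2.morphologyEx(m.astype(np.uint8),cv2.MORPH_OPEN,np.ones((2,2),np.uint8)))
    out=[]
    for i in range(1,n):
        if lo<st[i,4]<hi:
            c=cv2.findContours((l==i).astype(np.uint8),cv2.RETR_EXTERNAL,cv2.CHAIN_APPROX_NONE)[0][0]
            f=np.zeros(m.shape,np.uint8); cv2.fillPoly(f,[cv2.convexHull(c)],1); out.append(f>0)
    return out
def cartons(p,z0=0):
    im=p["img"].astype(int); r,b=im[...,0],im[...,2]
    return [fitbox(p,k,88,66,z0,z0+26) for k in blobs((r-b>0.30*r)&(r>50)&(np.arange(480)[:,None]<400)&(np.arange(480)[:,None]>165),250,2500)]
def dark(p,lim): return p["img"].astype(int).max(2)<lim
def case(p):
    g=p["img"].astype(int); m=(g.max(2)<100)&(np.ptp(g,axis=2)<25); m[:,:295]=0; m[:,400:]=0; m[:250]=0; m[340:]=0
    return [fitbox(p,k,98,70,0,36) for k in blobs(m,500,3000)]
def pad(p):
    m=dark(p,40); m[:160]=0; m[310:]=0; m[:,:125]=0; m[:,285:]=0
    return [fitbox(p,k,104,76,42,45) for k in blobs(m,600,3000)]
E
cat > m.py <<'E'
from h import *
t=vision.capture("top"); g=t["img"]
print("px bench",g[320,320],"case",g[286,343],g[300,335],"carton edge",g[284,392],"foot",g[290,150],"disc",g[200,220],"pad",g[225,170])
print("cartons",cartons(t)); print("case",case(t)); print("pad",pad(t))
m=dark(t,40); m[:160]=0; m[310:]=0; m[:,:225]=0; m[:,265:]=0
n,l,st,c=cv2.connectedComponentsWithStats(m.astype(np.uint8)); print("knob blobs",st[1:].tolist())
print([(w2pix(t,[[550,216,42]])).round(1).tolist()])
save(t,"top1.png",(120,150,500,390),2)
E
python3 m.py
```

```text
px bench [118 110 100] case [69 66 64] [67 63 63] carton edge [84 61 40] foot [110 102  93] disc [112 110 107] pad [9 8 6]
cartons [(np.float64(561.1), np.float64(-90.1), np.float64(31.0), np.float64(0.978)), (np.float64(563.8), np.float64(-242.1), np.float64(-15.8), np.float64(0.951)), (np.float64(562.8), np.float64(-375.1), np.float64(8.9), np.float64(0.914)), (np.float64(434.1), np.float64(-226.8), np.float64(-7.0), np.float64(0.965)), (np.float64(431.4), np.float64(-354.9), np.float64(-1.3), np.float64(0.915))]
case [(np.float64(430.5), np.float64(-88.5), np.float64(-2.8), np.float64(0.933))]
pad [(np.float64(566.8), np.float64(291.3), np.float64(-12.0), np.float64(0.973))]
knob blobs [[244, 235, 12, 11, 92]]
[[[204.1, 233.5]]]
```

View pics/top1.png

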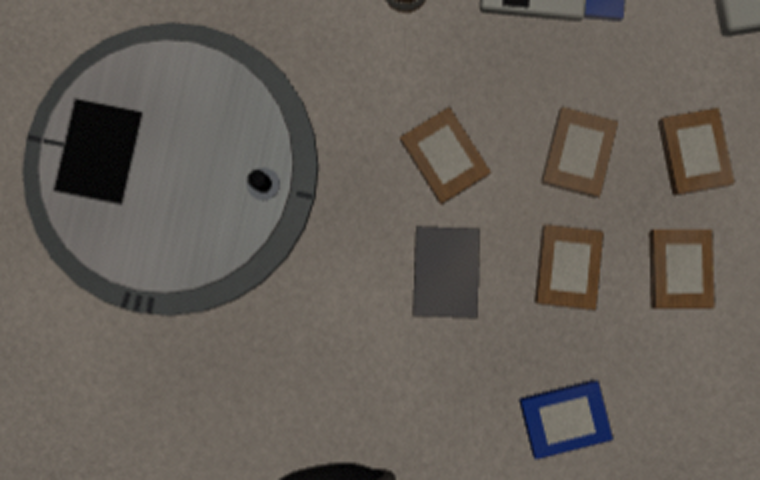

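```bash
sed -i 's/(r-b>0.30\*r)&(r>50)/(r-b>0.27*r)\&(r>25)/' h.py
cat > go.py <<'E'
import sys
from h import *
def plan(x,y,z,yaw):
    o=bot.get_obs(); P=np.array(o["tool_pos"]); y0=np.degrees(o["tcp_rot"][2]); j=o["joint_positions"]
    r=np.hypot(x,y); j1=np.degrees(np.arctan2(y,x)-np.arcsin(76/r))
    c=[(abs((yy-y0+180)%360-180),yy) for yy in (yaw,yaw+180) ]
    for yy in (yaw,yaw+180):
        for k in (-360,0,360):
            j6=j1-(yy+k)-90
            if abs(j6)<170: print("yaw",round((yy+180)%360-180,1),"j6 end",round(j6),"now",np.degrees(j[5]).round(), end=" ")
            else: continue
            # twist that takes joint 6 there: d(yaw)=dj1-dj6
            dy=(yy+k)-y0; now_uw=np.degrees(j[0]-j[5])-90; dyaw=(yy+k)-now_uw
            a=np.radians(yy); d=np.array([x,y,z])-P
            sh=np.array([d[0]*np.cos(a)+d[1]*np.sin(a),-d[2],-d[0]*np.sin(a)+d[1]*np.cos(a)])
            print("twist",round(-dyaw,1),"then shift mm",sh.round(1))
    print("now",P.round(1),round(y0,1),"F",np.array(o["contact_force"]).round(1),"w",round(o["grip_width"],1),"t",round(o["time"],2))
if __name__=="__main__": plan(*map(float,sys.argv[1:]))
E
python3 go.py 528.3 110.3 160 -102
python3 - <<'E'
from h import *
t=vision.capture("top"); print([tuple(map(float,c)) for c in cartons(t)])
print("knob top px",w2pix(t,[[528.3,110.3,102],[528.3,110.3,54]]).round(1).tolist())
E
```

```text
yaw -102.0 j6 end 16 now -8.0 twist -61.1 then shift mm [-677.4   36.9  240.1]
yaw 78.0 j6 end -164 now -8.0 twist -241.1 then shift mm [ 677.4   36.9 -240.1]
now [ 152.6 -502.3  196.9] -163.1 F [-0.2 -0.6  0.2] w 91.7 t 1.05
[(561.0, -89.9, 31.0, 0.977), (563.7, -241.9, -15.9, 0.964), (562.7, -373.9, 8.9, 0.971), (434.1, -226.5, -7.4, 0.967), (430.3, -352.3, -2.0, 0.958)]
knob top px [[248.8, 240.2], [251.7, 242.3]]
```

Call:
arm_command:
  deltas:
    - [0,0,0,-7.6]
    - [0,0,0,-7.6]
    - [0,0,0,-7.6]
    - [0,0,0,-7.6]
    - [0,0,0,-7.6]
  claw: 0

```text
time: 1.6
tool_pos: [152.6, -502.4, 196.9]
tcp_rot: [-1.571, -0.0, -2.178]
contact_force: [0.1, 0.1, -0.7]
grip_width: 91.9
```

Call:
arm_command:
  deltas:
    - [0,0,0,-7.7]
    - [0,0,0,-7.7]
    - [0,0,0,-7.7]
    - [-0.034,0.002,0.012,0]
    - [-0.034,0.002,0.012,0]

```text
time: 2.1
tool_pos: [190.2, -440.4, 192.6]
tcp_rot: [-1.571, 0.0, -1.782]
contact_force: [0.4, 1.2, 0.5]
grip_width: 91.5
```

Call:
arm_command:
  deltas:
    - [-0.034,0.002,0.012,0]
    - [-0.034,0.002,0.012,0]
    - [-0.034,0.002,0.012,0]
    - [-0.034,0.002,0.012,0]
    - [-0.034,0.002,0.012,0]

```text
time: 2.6
tool_pos: [284.8, -285.8, 183.0]
tcp_rot: [-1.57, -0.0, -1.781]
contact_force: [0.5, -0.6, 0.2]
grip_width: 91.8
```

Call:
arm_command:
  deltas:
    - [-0.034,0.002,0.012,0]
    - [-0.034,0.002,0.012,0]
    - [-0.034,0.002,0.012,0]
    - [-0.034,0.002,0.012,0]
    - [-0.034,0.002,0.012,0]

```text
time: 3.1
tool_pos: [379.0, -132.0, 173.1]
tcp_rot: [-1.57, -0.0, -1.78]
contact_force: [0.4, 0.0, -0.2]
grip_width: 91.7
```

Call:
arm_command:
  deltas:
    - [-0.034,0.002,0.012,0]
    - [-0.034,0.002,0.012,0]
    - [-0.034,0.002,0.012,0]
    - [-0.034,0.002,0.012,0]
    - [-0.034,0.002,0.012,0]

```text
time: 3.6
tool_pos: [473.1, 22.0, 163.0]
tcp_rot: [-1.57, -0.0, -1.78]
contact_force: [-0.2, -0.3, -0.1]
grip_width: 91.9
```

```bash
python3 go.py 528.3 110.3 78 -102
```

```text
yaw -102.0 j6 end 16 now 5.0 twist -0.0 then shift mm [-97.9  85.   35.7]
yaw 78.0 j6 end -164 now 5.0 twist -180.0 then shift mm [ 97.9  85.  -35.7]
now [473.1  22.  163. ] -102.0 F [-0.2 -0.3 -0.1] w 91.9 t 3.6
```

Call:
arm_command:
  deltas:
    - [-0.033,0,0.012,0]
    - [-0.033,0,0.012,0]
    - [-0.032,0,0.0117,0]
    - [0,0.03,0,0]
    - [0,0.03,0,0]

```text
time: 4.1
tool_pos: [528.6, 110.1, 102.6]
tcp_rot: [-1.568, 0.001, -1.778]
contact_force: [0.1, -0.7, 0.1]
grip_width: 91.8
```

Call:
arm_command:
  deltas:
    - [0,0.025,0,0]
    - [0,0,0,0]

```text
time: 4.3
tool_pos: [525.2, 108.9, 74.8]
tcp_rot: [-1.577, -0.002, -1.78]
contact_force: [-0.1, -0.8, 0.4]
grip_width: 91.7
```

Call:
arm_command:
  deltas:
    - [0,0,0,0]
    - [0,0,0,0]
    - [0,0,0,0]
    - [0,0,0,0]
    - [0,0,0,0]
  claw: 255

```text
time: 4.8
tool_pos: [528.0, 108.9, 78.6]
tcp_rot: [-1.57, 0.0, -1.78]
contact_force: [0.4, 0.4, -0.7]
grip_width: 56.5
```

Call:
arm_command:
  deltas:
    - [0,0,0,0]
    - [0,0,0,0]
    - [0,0,0,0]

```text
time: 5.1
tool_pos: [527.7, 108.9, 77.9]
tcp_rot: [-1.571, -0.0, -1.78]
contact_force: [-0.1, 0.3, 0.4]
grip_width: 32.3
```

Call:
arm_command:
  deltas:
    - [0,0,0,0]
    - [0,0,0,0]
    - [0,0,0,0]

```text
time: 5.4
tool_pos: [527.6, 109.0, 77.8]
tcp_rot: [-1.571, -0.0, -1.78]
contact_force: [-0.0, -0.4, 0.6]
grip_width: 8.6
```

Call:
arm_command:
  deltas:
    - [-0.0006,0,0.0111,-5.8]
    - [-0.0006,0,0.0111,-5.8]
    - [-0.0006,0,0.0111,-5.8]
    - [-0.0005,0,0.0111,-5.8]
    - [-0.0005,0,0.0111,-5.8]

```text
time: 5.9
tool_pos: [583.1, 111.2, 77.8]
tcp_rot: [-1.571, -0.0, -1.27]
contact_force: [0.7, 0.0, -0.6]
grip_width: 0.4
```

Call:
arm_command:
  deltas:
    - [-0.0006,0,0.0111,-5.8]
    - [-0.0006,0,0.0111,-5.8]
    - [-0.0006,0,0.0111,-5.8]
    - [-0.0005,0,0.0111,-5.8]
    - [-0.0005,0,0.0111,-5.8]

```text
time: 6.4
tool_pos: [630.0, 140.2, 77.7]
tcp_rot: [-1.571, 0.0, -0.764]
contact_force: [0.1, 0.2, 0.4]
grip_width: 0.3
```

Call:
arm_command:
  deltas:
    - [-0.0006,0,0.0111,-5.8]
    - [-0.0006,0,0.0111,-5.8]
    - [-0.0006,0,0.0111,-5.8]
    - [-0.0005,0,0.0111,-5.8]
    - [-0.0005,0,0.0111,-5.8]

```text
time: 6.9
tool_pos: [656.9, 188.3, 77.6]
tcp_rot: [-1.571, 0.0, -0.258]
contact_force: [0.2, -1.2, -0.7]
grip_width: 0.5
```

Call:
arm_command:
  deltas:
    - [0,0,0,0]
    - [0,0,0,0]
    - [0,0,0,0]
    - [0,0,0,0]
    - [0,0,0,0]
  claw: 0

```text
time: 7.4
tool_pos: [656.7, 187.5, 78.0]
tcp_rot: [-1.571, -0.0, -0.263]
contact_force: [0.4, 0.0, -0.1]
grip_width: 35.8
```

Call:
arm_command:
  deltas:
    - [0,-0.02,0,0]
    - [0,-0.03,0,0]
    - [0,-0.04,0,0]
    - [0,-0.04,0,0]
    - [0,-0.01,0,0]

```text
time: 7.9
tool_pos: [658.6, 188.1, 223.9]
tcp_rot: [-1.567, -0.008, -0.263]
contact_force: [0.1, 0.7, 0.6]
grip_width: 76.1
```

Run:
```python
from h import *
t=vision.capture("top"); f=lambda L:[tuple(map(float,c)) for c in L]
print(f(cartons(t)),f(case(t)),f(pad(t))); save(t,"top2.png",(100,140,500,400),2)
```

```text
[(561.0, -90.2, 31.0, 0.977), (563.5, -242.4, -16.1, 0.965), (562.6, -373.7, 9.0, 0.971), (433.9, -226.4, -7.2, 0.967), (430.6, -352.3, -1.6, 0.956)] [(430.4, -88.6, -2.6, 0.964)] [(599.1, 202.3, -11.1, 0.331)]
```

View pics/top2.png

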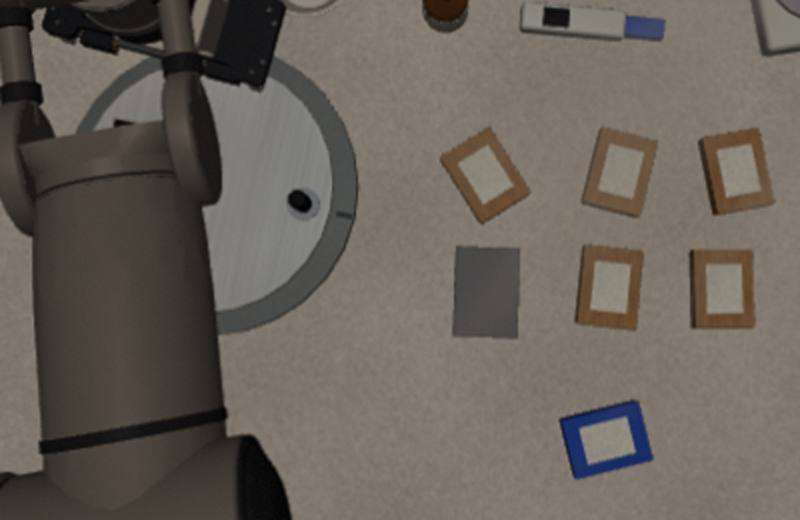

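Run:
```python
from h import *
t=vision.capture("top"); s=vision.capture("scene"); o=bot.get_obs(); P=np.array(o["tool_pos"]); yaw=o["tcp_rot"][2]
zt=np.array([-np.sin(yaw),np.cos(yaw),0]); tips=[P+[0,0,-8]+zt*46,P+[0,0,-8]-zt*46,P+[0,0,-8]]
kn=[[528.3,110.3,102],[528.3,110.3,42]]
ims=[]
for p in (t,s):
    im=cv2.cvtColor(p["img"],cv2.COLOR_RGB2BGR)
    for q,c in [(x,(0,255,0)) for x in w2pix(p,tips)]+[(x,(0,0,255)) for x in w2pix(p,kn)]: print(q.round(1)); cv2.circle(im,tuple(int(v) for v in q.round()),2,c,-1)
    ims.append(im)
out=np.hstack([cv2.resize(ims[0][100:350,100:350],(400,400)),cv2.resize(ims[1][80:330,330:580],(400,400))]); cv2.imwrite("pics/chk.png",out)
```

```text
[178.1 162.6]
[224.3 174.3]
[201.2 168.5]
[248.8 240.2]
[252.3 242.8]
[493.3 193.6]
[444.3 194.7]
[468.8 194.1]
[397.3 205.2]
[394.6 226. ]
```

View pics/chk.png

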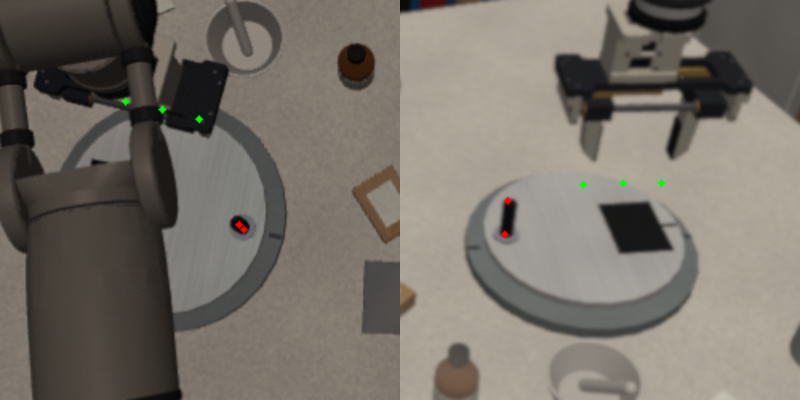

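Run:
```python
from h import *
t=vision.capture("top"); s=vision.capture("scene"); o=bot.get_obs(); P=np.array(o["tool_pos"])
print(P,o["tcp_rot"],o["grip_width"],o["joint_positions"])
for p in (t,s):
    print("base",w2pix(p,[[0,0,0],[0,0,100],[0,0,200]]).round(0).tolist(), "above tcp",w2pix(p,[P+[0,0,h] for h in (-8,11,58,150,250)]).round(0).tolist())
im=np.vstack([cv2.cvtColor(s["img"],cv2.COLOR_RGB2BGR)[0:250,200:600]]); im=im.copy()
for h in (-8,11,58,150): q=w2pix(s,[P+[0,0,h]])[0]-[200,0]; cv2.circle(im,tuple(int(v) for v in q.round()),2,(0,255,0),-1)
for x in (-100,0,100):
  for a in ([x,0,0],[0,x,0]): q=w2pix(s,[a])[0]-[200,0]; cv2.circle(im,tuple(int(v) for v in q.round()),1,(0,0,255),-1)
cv2.imwrite("pics/base.png",cv2.resize(im,None,fx=2,fy=2))
```

```text
[655.82928841 187.69425405 215.67981651] [-1.57242586  0.00324407 -0.26226268] 91.40968104956592 [ 1.66578386e-01  6.40052003e-01  9.80565579e-01 -1.33178327e-04
  1.52460297e+00 -1.14195151e+00]
base [[305.0, 486.0], [304.0, 503.0], [302.0, 523.0]] above tcp [[201.0, 169.0], [199.0, 167.0], [194.0, 161.0], [181.0, 148.0], [164.0, 130.0]]
base [[291.0, 133.0], [289.0, 102.0], [287.0, 68.0]] above tcp [[468.0, 195.0], [470.0, 187.0], [476.0, 165.0], [487.0, 118.0], [502.0, 59.0]]
```

View pics/base.png

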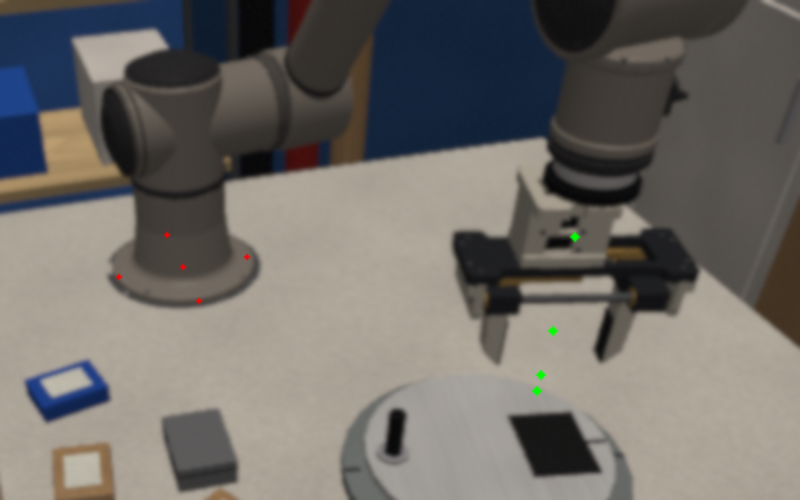

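Call:
arm_command:
  deltas:
    - [0,0,0,7.9]
    - [0,0,0,7.9]
    - [0,0,0,7.9]
    - [0,0,0,7.9]
    - [0,0,0,7.9]

```text
time: 8.65
tool_pos: [655.9, 187.8, 215.4]
tcp_rot: [-1.574, 0.002, -0.957]
contact_force: [-0.4, 0.4, -0.2]
grip_width: 92.3
```

Call:
arm_command:
  deltas:
    - [0,0,0,7.9]
    - [0,0,0,7.9]
    - [0,0,0,7.9]
    - [0,0,0,7.9]
    - [0,0,0,7.9]

```text
time: 9.15
tool_pos: [655.9, 187.8, 215.4]
tcp_rot: [-1.575, -0.001, -1.647]
contact_force: [-0.0, 0.1, 1.2]
grip_width: 91.7
```

Call:
arm_command:
  deltas:
    - [0,0,0,7.9]
    - [0,0,0,0]

```text
time: 9.35
tool_pos: [656.0, 187.8, 215.6]
tcp_rot: [-1.574, -0.001, -1.78]
contact_force: [-0.5, -0.7, -0.6]
grip_width: 91.9
```

```bash
python3 go.py 528.3 110.3 54 -102
```

```text
yaw -102.0 j6 end 16 now 22.0 twist 0.0 then shift mm [ 102.4  161.6 -108.8]
yaw 78.0 j6 end -164 now 22.0 twist -180.0 then shift mm [-102.4  161.6  108.8]
now [656.  187.8 215.6] -102.0 F [-0.5 -0.7 -0.6] w 91.9 t 9.35
```

Call:
arm_command:
  deltas:
    - [0.0256,0,-0.0272,0]
    - [0.0256,0,-0.0272,0]
    - [0.0256,0,-0.0272,0]
    - [0.0256,0,-0.0272,0]
    - [0,0.02,0,0]

```text
time: 9.85
tool_pos: [526.9, 108.7, 199.6]
tcp_rot: [-1.569, -0.0, -1.776]
contact_force: [-0.7, 0.2, -0.9]
grip_width: 91.8
```

Call:
arm_command:
  deltas:
    - [0,0.03,0,0]
    - [0,0.03,0,0]
    - [0,0.03,0,0]
    - [0,0.02,0,0]
    - [0,0.02,0,0]

```text
time: 10.35
tool_pos: [528.0, 110.1, 65.8]
tcp_rot: [-1.573, -0.001, -1.774]
contact_force: [0.4, 0.3, 0.2]
grip_width: 91.6
```

Call:
arm_command:
  deltas:
    - [0,0.01,0,0]
    - [0,0,0,0]
    - [0,0,0,0]

```text
time: 10.65
tool_pos: [529.3, 110.2, 58.2]
tcp_rot: [-1.571, -0.0, -1.777]
contact_force: [-0.6, -0.2, 0.2]
grip_width: 91.6
```

```bash
python3 go.py 528.3 110.3 54 -102
python3 - <<'E'
from h import *
s=vision.capture("scene"); save(s,"near.png",(340,130,540,280),4)
P=bot.get_obs()["tool_pos"]; print([((q-[340,130])*4).round().tolist() for q in w2pix(s,[P+[0,0,-8],P+[0,0,11],P+[0,0,58]])])
E
```

```text
yaw -102.0 j6 end 16 now 15.0 twist 0.2 then shift mm [ 0.1  4.2 -1. ]
yaw 78.0 j6 end -164 now 15.0 twist -179.8 then shift mm [-0.1  4.2  1. ]
now [529.3 110.2  58.2] -101.8 F [-0.6 -0.2  0.2] w 91.6 t 10.65
[[221.0, 374.0], [224.0, 348.0], [233.0, 281.0]]
```

View pics/near.png

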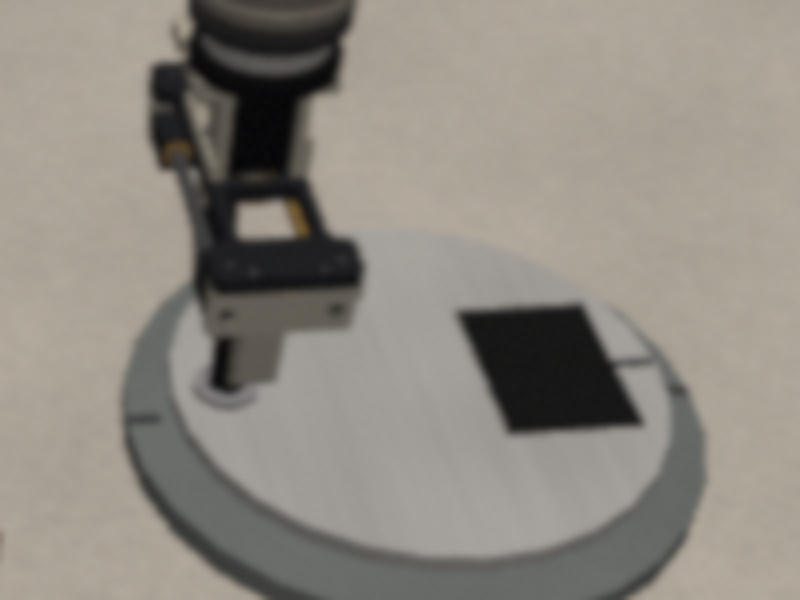

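Call:
arm_command:
  deltas:
    - [0.008,0.004,-0.001,0]
    - [0,0,0,0]
    - [0,0,0,0]
    - [0,0,0,0]
    - [0,0,0,0]
  claw: 255

```text
time: 11.2
tool_pos: [526.6, 102.6, 54.1]
tcp_rot: [-1.57, 0.0, -1.779]
contact_force: [1.0, 0.5, -0.7]
grip_width: 56.4
```

Call:
arm_command:
  deltas:
    - [0,0,0,0]
    - [0,0,0,0]
    - [0,0,0,0]
    - [0,0,0,0]
    - [0,0,0,0]

```text
time: 11.7
tool_pos: [526.6, 102.5, 53.9]
tcp_rot: [-1.571, -0.0, -1.779]
contact_force: [0.2, -1.2, 1.4]
grip_width: 18.5
```

Call:
arm_command:
  deltas:
    - [0,0,0,0]
    - [0,0,0,0]

```text
time: 11.9
tool_pos: [526.6, 102.5, 53.9]
tcp_rot: [-1.571, -0.0, -1.779]
contact_force: [1.1, -0.9, 0.6]
grip_width: 18.4
```

Run:
```python
from h import *
t=vision.capture("top"); s=vision.capture("scene")
a=cv2.resize(t["img"][190:290,200:300],(400,400),interpolation=cv2.INTER_CUBIC); b=cv2.resize(s["img"][150:250,350:450],(400,400),interpolation=cv2.INTER_CUBIC)
P=bot.get_obs()["tool_pos"]; print(P)
for p,im,o in ((t,a,(200,190)),(s,b,(350,150))):
    for q in w2pix(p,[P+[0,0,-8],P+[0,0,11],P+[0,0,58]]): cv2.circle(im,tuple(int(v) for v in ((q-o)*4)),3,(0,255,0),-1)
cv2.imwrite("pics/near2.png",cv2.cvtColor(np.hstack([a,b]),cv2.COLOR_RGB2BGR))
```

```text
[526.54740478 102.54086402  53.93889629]
```

View pics/near2.png

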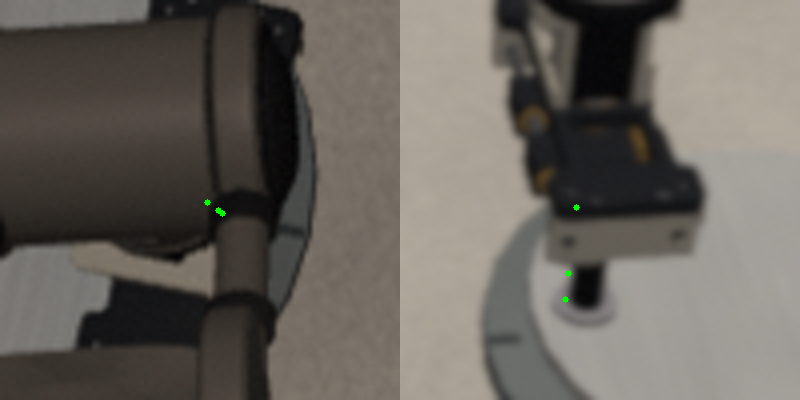

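Call:
arm_command:
  deltas:
    - [0,0,0,0]
    - [0,0,0,0]
    - [0.0134,0,0,0]
    - [0,0,0,0]
  claw: 160

```text
time: 12.4
tool_pos: [523.2, 88.1, 53.7]
tcp_rot: [-1.572, -0.001, -1.779]
contact_force: [-0.7, 0.3, 0.5]
grip_width: 33.7
```

Call:
arm_command:
  deltas:
    - [0,0,0,0]
    - [0,0,0,0]
    - [0,0,0,0]
    - [0,0,0,0]
    - [0,0,0,0]
  claw: 255

```text
time: 12.9
tool_pos: [523.7, 89.6, 53.9]
tcp_rot: [-1.571, -0.0, -1.778]
contact_force: [0.1, 0.3, 0.0]
grip_width: 1.5
```

```bash
python3 go.py 528.3 110.3 54 -102
```

```text
yaw -102.0 j6 end 16 now 13.0 twist 0.1 then shift mm [-21.2  -0.1   0.2]
yaw 78.0 j6 end -164 now 13.0 twist -179.9 then shift mm [21.2 -0.1 -0.2]
now [523.7  89.6  53.9] -101.9 F [0.1 0.3 0. ] w 1.5 t 12.9
```

Call:
arm_command:
  deltas:
    - [0,0,0,0]
    - [0,0,0,0]
    - [0,0,0,0]
    - [0,0,0,0]
    - [0,0,0,0]
  claw: 120

```text
time: 13.4
tool_pos: [523.7, 89.5, 53.9]
tcp_rot: [-1.571, -0.0, -1.779]
contact_force: [-0.3, 0.4, -1.0]
grip_width: 36.8
```

Call:
arm_command:
  deltas:
    - [-0.007,0,0,0]
    - [-0.007,0,0,0]
    - [-0.007,0,0,0]
    - [0,0,0,0]
    - [0,0,0,0]

```text
time: 13.9
tool_pos: [528.0, 110.4, 53.8]
tcp_rot: [-1.571, -0.0, -1.778]
contact_force: [-0.4, -0.0, -0.3]
grip_width: 48.5
```

Call:
arm_command:
  deltas:
    - [0,0,0,0]
    - [0,0,0,0]
    - [0,0,0,0]
    - [0,0,0,0]
    - [0,0,0,0]
  claw: 255

```text
time: 14.4
tool_pos: [528.1, 109.9, 53.9]
tcp_rot: [-1.571, -0.0, -1.779]
contact_force: [-0.3, -0.3, 0.1]
grip_width: 19.1
```

Call:
arm_command:
  deltas:
    - [0,0,0,0]
    - [0,0,0,0]
    - [0,0,0,0]

```text
time: 14.7
tool_pos: [528.1, 109.9, 53.9]
tcp_rot: [-1.571, -0.0, -1.779]
contact_force: [-0.3, -1.1, 0.4]
grip_width: 18.8
```

```bash
python3 go.py 528.3 110.3 54 -102
```

```text
yaw -102.0 j6 end 16 now 16.0 twist 0.1 then shift mm [-0.5 -0.1  0.1]
yaw 78.0 j6 end -164 now 16.0 twist -179.9 then shift mm [ 0.5 -0.1 -0.1]
now [528.1 109.9  53.9] -101.9 F [-0.3 -1.1  0.4] w 18.8 t 14.7
```

Call:
arm_command:
  deltas:
    - [-0.0006,0,0.0111,-5.8]
    - [-0.0006,0,0.0111,-5.8]
    - [-0.0006,0,0.0111,-5.8]
    - [-0.0005,0,0.0111,-5.8]
    - [-0.0005,0,0.0111,-5.8]

```text
time: 15.2
tool_pos: [582.8, 111.0, 53.9]
tcp_rot: [-1.573, -0.002, -1.269]
contact_force: [-2.9, -6.1, 1.6]
grip_width: 19.5
```

Call:
arm_command:
  deltas:
    - [-0.0006,0,0.0111,-5.8]
    - [-0.0006,0,0.0111,-5.8]
    - [-0.0006,0,0.0111,-5.8]
    - [-0.0005,0,0.0111,-5.8]
    - [-0.0005,0,0.0111,-5.8]

```text
time: 15.7
tool_pos: [632.6, 139.8, 54.0]
tcp_rot: [-1.569, -0.005, -0.763]
contact_force: [7.8, -4.2, -3.2]
grip_width: 19.0
```

Call:
arm_command:
  deltas:
    - [-0.0006,0,0.0111,-5.8]
    - [-0.0006,0,0.0111,-5.8]
    - [-0.0006,0,0.0111,-5.8]
    - [-0.0005,0,0.0111,-5.8]
    - [-0.0005,0,0.0111,-5.8]

```text
time: 16.2
tool_pos: [661.3, 188.3, 54.0]
tcp_rot: [-1.569, -0.008, -0.257]
contact_force: [11.8, -3.2, -6.2]
grip_width: 19.0
```

Call:
arm_command:
  deltas:
    - [0,0,0,0]
    - [0,0,0,0]
    - [0,0,0,0]
    - [0,0,0,0]
    - [0,0,0,0]
  claw: 0

```text
time: 16.7
tool_pos: [656.7, 189.1, 54.0]
tcp_rot: [-1.571, 0.0, -0.261]
contact_force: [-0.3, -0.9, -0.2]
grip_width: 54.3
```

Call:
arm_command:
  deltas:
    - [0,-0.02,0,0]
    - [0,-0.03,0,0]
    - [0,-0.04,0,0]
    - [0,-0.04,0,0]
    - [0,-0.03,0,0]

```text
time: 17.2
tool_pos: [657.3, 189.2, 217.1]
tcp_rot: [-1.57, -0.003, -0.26]
contact_force: [-0.6, -0.7, 0.5]
grip_width: 90.5
```

```bash
python3 go.py 475 235 220 -102
```

```text
yaw -102.0 j6 end 30 now -65.0 twist 87.1 then shift mm [  -6.9   -2.9 -187.8]
yaw 78.0 j6 end -150 now -65.0 twist -92.9 then shift mm [  6.9  -2.9 187.8]
now [657.3 189.2 217.1] -14.9 F [-0.6 -0.7  0.5] w 90.5 t 17.2
```

```bash
python3 go.py 430.4 -88.6 150 -2.6
```

```text
yaw -2.6 j6 end -109 now -65.0 twist -12.3 then shift mm [-214.1   67.1 -287.8]
yaw 177.4 j6 end 71 now -65.0 twist 167.7 then shift mm [214.1  67.1 287.8]
now [657.3 189.2 217.1] -14.9 F [-0.6 -0.7  0.5] w 90.5 t 17.2
```

Call:
arm_command:
  deltas:
    - [0,0,0,-6.2]
    - [0,0,0,-6.1]
    - [-0.0214,0,-0.0288,0]
    - [-0.0214,0,-0.0288,0]
    - [-0.0214,0,-0.0288,0]

```text
time: 17.7
tool_pos: [587.7, 105.0, 213.7]
tcp_rot: [-1.571, 0.0, -0.045]
contact_force: [-0.0, -1.0, 1.0]
grip_width: 91.7
```

Call:
arm_command:
  deltas:
    - [-0.0214,0,-0.0288,0]
    - [-0.0214,0,-0.0288,0]
    - [-0.0214,0,-0.0288,0]
    - [-0.0214,0,-0.0288,0]
    - [-0.0214,0,-0.0288,0]

```text
time: 18.2
tool_pos: [474.2, -34.1, 214.1]
tcp_rot: [-1.571, -0.0, -0.046]
contact_force: [0.9, -0.2, -0.3]
grip_width: 91.8
```

Call:
arm_command:
  deltas:
    - [-0.0214,0,-0.0288,0]
    - [-0.0214,0,-0.0288,0]
    - [0,0.025,0,0]
    - [0,0.022,0,0]
    - [0,0,0,0]

```text
time: 18.7
tool_pos: [428.1, -88.3, 165.1]
tcp_rot: [-1.569, 0.005, -0.047]
contact_force: [-0.5, 0.8, -1.1]
grip_width: 91.6
```

```bash
python3 go.py 430.4 -88.6 40 -2.6
python3 - <<'E'
from h import *
t=vision.capture("top"); s=vision.capture("scene"); f=lambda L:[tuple(map(float,c)) for c in L]
print(f(cartons(t)),f(case(t)),f(pad(t)))
a=cv2.resize(t["img"][150:410,130:530],(780,507)); 
o=bot.get_obs(); P=o["tool_pos"]; im=s["img"][80:330,170:520].copy()
yaw=o["tcp_rot"][2]; zt=np.array([-np.sin(yaw),np.cos(yaw),0])
for h in (-8,30):
  for w in (-46,0,46):
    q=w2pix(s,[P+[0,0,h]+zt*w])[0]-[170,80]; cv2.circle(im,tuple(int(v) for v in q.round()),1,(0,255,0),-1)
cv2.imwrite("pics/case1.png",cv2.cvtColor(cv2.resize(im,None,fx=2.2,fy=2.2,interpolation=cv2.INTER_CUBIC),cv2.COLOR_RGB2BGR)); save(t,"t3.png")
E
```

```text
yaw -2.6 j6 end -109 now -109.0 twist -0.1 then shift mm [  2.3 125.1  -0.2]
yaw 177.4 j6 end 71 now -109.0 twist 179.9 then shift mm [ -2.3 125.1   0.2]
now [428.1 -88.3 165.1] -2.7 F [-0.5  0.8 -1.1] w 91.6 t 18.7
[(561.3, -89.9, 31.1, 0.953), (563.1, -242.1, -15.3, 0.97), (562.6, -373.8, 9.2, 0.971), (465.2, -225.5, -6.0, 0.697), (430.6, -352.3, -1.6, 0.955)] [] [(478.1, 234.3, 77.0, 0.972)]
```

View pics/case1.png

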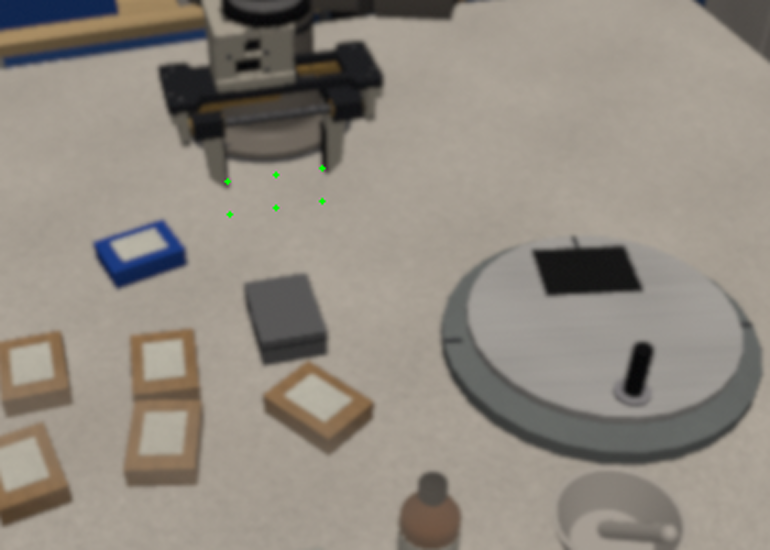

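Call:
arm_command:
  deltas:
    - [0.0015,0.03,0,0]
    - [0,0.03,0,0]
    - [0,0.03,0,0]
    - [0,0.03,0,0]
    - [0,0.015,0,0]

```text
time: 19.3
tool_pos: [431.7, -88.5, 31.1]
tcp_rot: [-1.571, 0.001, -0.045]
contact_force: [-0.0, -0.0, 0.6]
grip_width: 91.6
```

Call:
arm_command:
  deltas:
    - [0,0,0,0]
    - [0,0,0,0]
    - [0,0,0,0]

```text
time: 19.6
tool_pos: [432.9, -89.2, 33.3]
tcp_rot: [-1.572, -0.003, -0.045]
contact_force: [-0.5, -0.1, -0.4]
grip_width: 91.7
```

```bash
python3 go.py 430.4 -88.6 40 -2.6
python3 - <<'E'
from h import *
t=vision.capture("top"); s=vision.capture("scene"); 
o=bot.get_obs(); P=o["tool_pos"]
yaw=o["tcp_rot"][2]; zt=np.array([-np.sin(yaw),np.cos(yaw),0])
pts=[P+[0,0,h]+zt*w for h in (-8,30) for w in (-46,46)]; box=boxcorners(430.4,-88.6,np.radians(-2.6),98,70,0,36)
ims=[]
for p,(x0,y0,x1,y1) in ((s,(230,130,370,250)),(t,(270,200,410,320))):
    im=cv2.resize(p["img"][y0:y1,x0:x1],None,fx=4,fy=4,interpolation=cv2.INTER_CUBIC)
    for c,col in ((pts,(0,255,0)),(box,(255,0,0))):
        for q in w2pix(p,c): cv2.circle(im,tuple(int(v) for v in ((q-[x0,y0]+.5)*4).round()),2,col,-1)
    ims.append(im)
cv2.imwrite("pics/case2.png",cv2.cvtColor(cv2.resize(np.hstack(ims),None,fx=.714,fy=.714),cv2.COLOR_RGB2BGR))
E
```

```text
yaw -2.6 j6 end -109 now -109.0 twist 0.0 then shift mm [-2.5 -6.7  0.5]
yaw 177.4 j6 end 71 now -109.0 twist 180.0 then shift mm [ 2.5 -6.7 -0.5]
now [432.9 -89.2  33.3] -2.6 F [-0.5 -0.1 -0.4] w 91.7 t 19.6
```

View pics/case2.png

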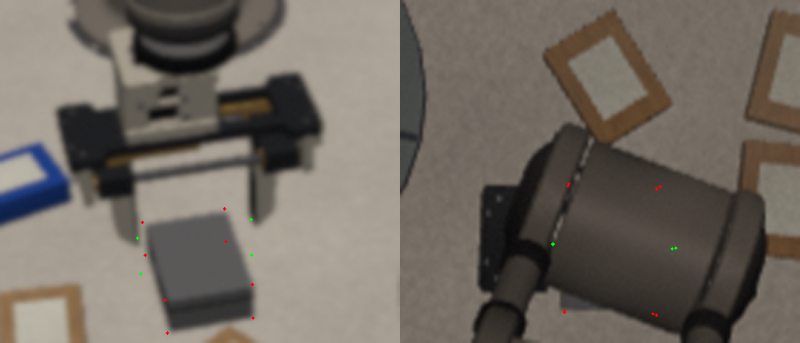

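Call:
arm_command:
  deltas:
    - [-0.002,0.015,0,0]
    - [0,0.015,0,0]
    - [0,0.012,0,0]
    - [0,0,0,0]
    - [0,0,0,0]

```text
time: 20.2
tool_pos: [429.9, -88.8, -9.5]
tcp_rot: [-1.571, -0.001, -0.046]
contact_force: [0.7, -0.6, 0.2]
grip_width: 91.7
```

Call:
arm_command:
  deltas:
    - [0,0.004,0,0]
    - [0,0.004,0,0]
    - [0,0,0,0]

```text
time: 20.5
tool_pos: [429.4, -88.6, -18.3]
tcp_rot: [-1.571, 0.0, -0.046]
contact_force: [0.0, -1.0, 0.4]
grip_width: 91.8
```

Call:
arm_command:
  deltas:
    - [0,0.002,0,0]
    - [0,0.002,0,0]
    - [0,0,0,0]

```text
time: 20.8
tool_pos: [429.4, -88.6, -22.3]
tcp_rot: [-1.571, 0.0, -0.046]
contact_force: [0.4, -0.1, 0.4]
grip_width: 91.8
```

Call:
arm_command:
  deltas:
    - [0,0.002,0,0]
    - [0,0,0,0]

```text
time: 21.0
tool_pos: [429.4, -88.6, -24.3]
tcp_rot: [-1.571, 0.0, -0.046]
contact_force: [0.0, 0.1, 0.4]
grip_width: 91.7
```

Call:
arm_command:
  deltas:
    - [0,0.002,0,0]
    - [0,0,0,0]

```text
time: 21.2
tool_pos: [429.4, -88.7, -26.3]
tcp_rot: [-1.571, 0.0, -0.046]
contact_force: [-0.4, 0.3, -0.5]
grip_width: 91.7
```

Call:
arm_command:
  deltas:
    - [0,0.002,0,0]
    - [0,0,0,0]

```text
time: 21.4
tool_pos: [429.4, -88.6, -28.3]
tcp_rot: [-1.571, 0.0, -0.046]
contact_force: [-0.5, -0.6, -0.9]
grip_width: 91.7
```

Call:
arm_command:
  deltas:
    - [0,0.002,0,0]
    - [0,0,0,0]

```text
time: 21.6
tool_pos: [429.7, -88.7, -29.6]
tcp_rot: [-1.571, -0.001, -0.046]
contact_force: [-1.8, 0.8, 8.8]
grip_width: 91.8
```

Call:
arm_command:
  deltas:
    - [0,0.002,0,0]
    - [0,0,0,0]

```text
time: 21.8
tool_pos: [429.8, -88.8, -29.8]
tcp_rot: [-1.571, -0.001, -0.045]
contact_force: [-7.7, 2.2, 35.6]
grip_width: 91.7
```

Call:
arm_command:
  deltas:
    - [0.001,-0.007,0,0]
    - [0,0,0,0]
    - [0,0,0,0]
    - [0,0,0,0]
    - [0,0,0,0]
  claw: 255

```text
time: 22.3
tool_pos: [430.4, -88.5, -25.3]
tcp_rot: [-1.57, 0.0, -0.046]
contact_force: [0.6, 2.1, 2.9]
grip_width: 70.0
```

Call:
arm_command:
  deltas:
    - [0,0,0,0]
    - [0,0,0,0]
    - [0,-0.01,0,0]
    - [0,-0.03,0,0]
    - [0,-0.03,0,0]

```text
time: 22.8
tool_pos: [429.6, -88.7, 45.5]
tcp_rot: [-1.57, 0.003, -0.045]
contact_force: [1.0, 0.0, -2.8]
grip_width: 70.0
```

Call:
arm_command:
  deltas:
    - [0,-0.03,0,0]
    - [0,-0.03,0,0]
    - [0,-0.02,0,0]
    - [0,0,0,0]

```text
time: 23.2
tool_pos: [431.9, -89.5, 127.5]
tcp_rot: [-1.573, -0.005, -0.045]
contact_force: [0.4, 0.0, -2.7]
grip_width: 70.0
```

```bash
python3 go.py 478.1 234.3 125 -103
python3 - <<'E'
from h import *
t=vision.capture("top"); f=lambda L:[tuple(map(float,c)) for c in L]
print(f(cartons(t)),f(pad(t)))
E
```

```text
yaw -103.0 j6 end 31 now -109.0 twist 100.4 then shift mm [-325.9    2.5  -27.8]
yaw 77.0 j6 end -149 now -109.0 twist -79.6 then shift mm [325.9   2.5  27.8]
now [431.9 -89.5 127.5] -2.6 F [ 0.4  0.  -2.7] w 70.0 t 23.2
[(561.5, -90.3, 31.6, 0.951), (563.4, -242.2, -15.6, 0.968), (562.6, -373.7, 9.1, 0.971), (465.0, -225.3, -6.7, 0.762), (430.3, -352.3, -2.0, 0.959)] [(478.1, 234.3, 77.0, 0.972)]
```

Call:
arm_command:
  deltas:
    - [0,0,0,-8]
    - [0,0,0,-8]
    - [0,0,0,-8]
    - [0,0,0,-8]
    - [0,0,0,-8]

```text
time: 23.75
tool_pos: [429.3, -88.4, 123.1]
tcp_rot: [-1.568, 0.002, 0.658]
contact_force: [-0.3, 0.2, -2.6]
grip_width: 70.0
```

Call:
arm_command:
  deltas:
    - [0,0,0,-8]
    - [0,0,0,-8]
    - [0,0,0,-8]
    - [0,0,0,-8]
    - [0,0,0,-7.6]

```text
time: 24.25
tool_pos: [437.9, -59.9, 121.0]
tcp_rot: [-1.569, 0.055, 1.301]
contact_force: [-0.0, 0.7, -2.4]
grip_width: 69.6
```

Call:
arm_command:
  deltas:
    - [0.0326,0,0.0028,0]
    - [0.0326,0,0.0028,0]
    - [0.0326,0,0.0028,0]
    - [0.0326,0,0.0028,0]
    - [0.0326,0,0.0028,0]

```text
time: 24.75
tool_pos: [467.3, 103.0, 111.9]
tcp_rot: [-1.568, 0.055, 1.303]
contact_force: [0.5, -1.1, -3.2]
grip_width: 69.9
```

Call:
arm_command:
  deltas:
    - [0.0326,0,0.0028,0]
    - [0.0326,0,0.0028,0]
    - [0.0326,0,0.0028,0]
    - [0.0326,0,0.0028,0]
    - [0.0326,0,0.0028,0]

```text
time: 25.25
tool_pos: [497.0, 263.3, 102.8]
tcp_rot: [-1.569, 0.056, 1.303]
contact_force: [1.3, 0.7, -2.4]
grip_width: 69.9
```

Call:
arm_command:
  deltas:
    - [0,0,0,0]
    - [0,0,0,0]

```text
time: 25.45
tool_pos: [496.8, 262.3, 103.0]
tcp_rot: [-1.569, 0.056, 1.304]
contact_force: [0.1, -0.5, -2.7]
grip_width: 69.8
```

```bash
python3 go.py 478.1 234.3 23 77
python3 - <<'E'
from h import *
t=vision.capture("top"); f=lambda L:[tuple(map(float,c)) for c in L]
print(f(cartons(t)))
E
```

```text
yaw 77.0 j6 end -149 now -142.0 twist -3.5 then shift mm [-31.5  80.   11.9]
yaw -103.0 j6 end 31 now -142.0 twist 176.5 then shift mm [ 31.5  80.  -11.9]
now [496.8 262.3 103. ] 74.7 F [ 0.1 -0.5 -2.7] w 69.8 t 25.45
[(561.2, -90.1, 30.8, 0.977), (563.4, -242.0, -15.5, 0.967), (562.6, -373.8, 9.2, 0.971), (464.3, -224.6, -6.7, 0.966), (431.5, -352.7, -0.7, 0.952)]
```

Call:
arm_command:
  deltas:
    - [0,0,0,-2.3]
    - [-0.0145,0,0.0059,0]
    - [-0.0146,0,0.0059,0]
    - [0,0,0,0]
    - [0,0,0,0]

```text
time: 26.0
tool_pos: [480.1, 236.0, 106.7]
tcp_rot: [-1.57, 0.053, 1.341]
contact_force: [-0.8, -0.9, -2.8]
grip_width: 69.8
```

Call:
arm_command:
  deltas:
    - [0,0.02,0,0]
    - [0,0.02,0,0]
    - [0,0.02,0,0]
    - [0,0.01,0,0]
    - [0,0,0,0]

```text
time: 26.5
tool_pos: [478.4, 232.9, 35.5]
tcp_rot: [-1.567, 0.055, 1.343]
contact_force: [0.7, 0.2, -2.6]
grip_width: 69.9
```

```bash
python3 go.py 477.5 232 23 77
```

```text
yaw 77.0 j6 end -149 now -146.0 twist -2.0 then shift mm [-1.1 12.5  0.7]
yaw -103.0 j6 end 31 now -146.0 twist 178.0 then shift mm [ 1.1 12.5 -0.7]
now [478.4 232.9  35.5] 76.9 F [ 0.7  0.2 -2.6] w 69.9 t 26.5
```

Call:
arm_command:
  deltas:
    - [0,0.006,0,0]
    - [0,0.005,0,0]
    - [0,0,0,0]

```text
time: 26.8
tool_pos: [478.8, 232.6, 25.7]
tcp_rot: [-1.569, 0.054, 1.343]
contact_force: [-0.3, 0.1, -3.0]
grip_width: 69.5
```

Call:
arm_command:
  deltas:
    - [0,0.002,0,0]
    - [0,0,0,0]

```text
time: 27.0
tool_pos: [479.0, 232.7, 24.0]
tcp_rot: [-1.57, 0.053, 1.343]
contact_force: [0.7, -0.3, -3.5]
grip_width: 69.8
```

Call:
arm_command:
  deltas:
    - [0,0.002,0,0]
    - [0,0,0,0]

```text
time: 27.2
tool_pos: [479.3, 232.6, 22.3]
tcp_rot: [-1.57, 0.053, 1.343]
contact_force: [-0.1, 0.2, -1.3]
grip_width: 70.3
```

Call:
arm_command:
  deltas:
    - [-0.0005,0.001,0.0015,0]
    - [0,0.001,0,0]
    - [0,0,0,0]

```text
time: 27.5
tool_pos: [479.2, 232.4, 21.3]
tcp_rot: [-1.574, 0.051, 1.342]
contact_force: [1.5, -2.0, 4.7]
grip_width: 69.8
```

Call:
arm_command:
  deltas:
    - [0,0,0,0]
    - [0,0,0,0]
    - [0,0,0,0]
    - [0,0,0,0]
    - [0,-0.01,0,0]
  claw: 0

```text
time: 28.0
tool_pos: [476.2, 232.4, 29.0]
tcp_rot: [-1.567, 0.055, 1.343]
contact_force: [0.1, -0.2, -0.2]
grip_width: 91.6
```

Call:
arm_command:
  deltas:
    - [0,-0.03,0,0]
    - [0,-0.03,0,0]
    - [0,-0.03,0,0]
    - [0,-0.03,0,0]
    - [0,0,0,0]

```text
time: 28.5
tool_pos: [481.4, 240.1, 154.6]
tcp_rot: [-1.577, 0.049, 1.343]
contact_force: [0.6, 0.1, 0.0]
grip_width: 91.6
```

```bash
python3 go.py 460 -80 150 77
```

```text
yaw -103.0 j6 end -6 now -146.0 twist 179.0 then shift mm [316.7   4.6  51.2]
now [481.4 240.1 154.6] 76.9 F [0.6 0.1 0. ] w 91.6 t 28.5
```

Call:
arm_command:
  deltas:
    - [0,-0.01,0,8]
    - [0,0,0,8]
    - [0,0,0,8]
    - [0,0,0,8]
    - [0,0,0,8]

```text
time: 29.0
tool_pos: [478.7, 239.4, 159.4]
tcp_rot: [-1.604, 0.042, 0.638]
contact_force: [1.0, -0.3, -0.3]
grip_width: 91.8
```

Call:
arm_command:
  deltas:
    - [0,0,0,8]
    - [0,0,0,8]
    - [0,0,0,8]
    - [0,0,0,8]
    - [0,0,0,8]

```text
time: 29.5
tool_pos: [478.7, 239.4, 159.4]
tcp_rot: [-1.624, 0.011, -0.059]
contact_force: [-1.1, 0.8, 0.6]
grip_width: 91.8
```

```bash
python3 go.py 440 -75 150 -3
```

```text
yaw -3.0 j6 end -106 now -66.0 twist -1.3 then shift mm [ -22.2    9.4 -316. ]
yaw 177.0 j6 end 74 now -66.0 twist 178.7 then shift mm [ 22.2   9.4 316. ]
now [478.7 239.4 159.4] -3.4 F [-1.1  0.8  0.6] w 91.8 t 29.5
```

Call:
arm_command:
  deltas:
    - [-0.0022,0,-0.0316,0]
    - [-0.0022,0,-0.0316,0]
    - [-0.0022,0,-0.0316,0]
    - [-0.0022,0,-0.0316,0]
    - [-0.0022,0,-0.0316,0]

```text
time: 30.0
tool_pos: [459.1, 81.4, 168.0]
tcp_rot: [-1.623, 0.011, -0.053]
contact_force: [0.9, -0.5, -0.1]
grip_width: 91.9
```

Call:
arm_command:
  deltas:
    - [-0.0022,0,-0.0316,0]
    - [-0.0022,0,-0.0316,0]
    - [-0.0022,0,-0.0316,0]
    - [-0.0022,0,-0.0316,0]
    - [-0.0022,0,-0.0316,0]

```text
time: 30.5
tool_pos: [439.7, -75.5, 176.4]
tcp_rot: [-1.623, 0.011, -0.054]
contact_force: [0.5, 0.5, 0.0]
grip_width: 92.0
```

```bash
cat >> h.py <<'E'
def stackcase(p):
    g=p["img"].astype(int); m=(g.max(2)>40)&(g.max(2)<92)&(np.ptp(g,axis=2)<25); c=w2pix(p,[[478,234,63]])[0].astype(int)
    k=np.zeros_like(m); k[c[1]-40:c[1]+40,c[0]-40:c[0]+40]=1
    return [fitbox(p,b,98,70,45,81) for b in blobs(m&k,700,4000)]
def stacktop(p,n):
    "carton n (1..) on the column"
    im=p["img"].astype(int); r,b=im[...,0],im[...,2]; z0=81+26*(n-1); c=w2pix(p,[[478,234,z0+26]])[0].astype(int)
    k=np.zeros(r.shape,bool); k[c[1]-45:c[1]+45,c[0]-45:c[0]+45]=1
    return blobs((r-b>0.27*r)&(r>25)&k,250,6000),z0
E
python3 - <<'E'
from h import *
t=vision.capture("top"); f=lambda L:[tuple(map(float,c)) for c in L]
print(f(stackcase(t)),f(cartons(t)),bot.get_obs()["tool_pos"]); save(t,"st.png",(130,180,310,320),4)
E
```

```text
[(477.9, 238.1, 74.2, 0.855), (422.6, 235.1, -80.9, 0.528)] [(561.5, -90.3, 31.6, 0.878), (563.3, -242.0, -15.5, 0.969), (562.4, -373.7, 8.7, 0.97), (464.6, -225.4, -7.0, 0.872), (430.3, -352.4, -2.0, 0.958)] [439.68336346 -79.32042932 176.72291037]
```

View pics/st.png

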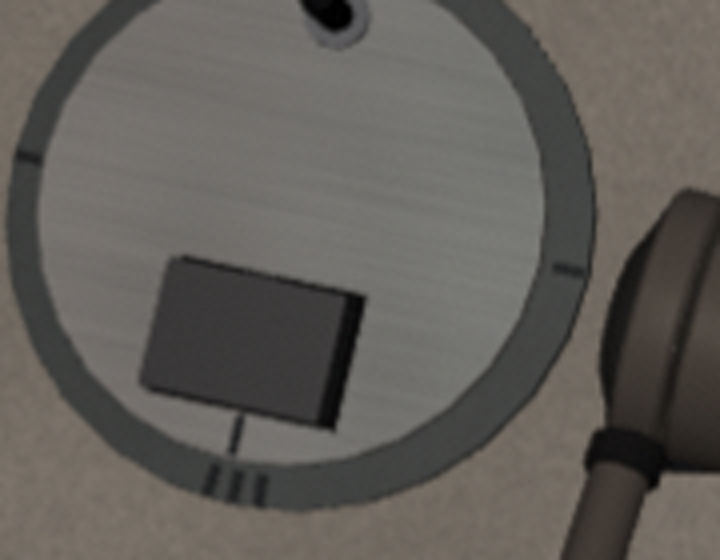

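```bash
sed -i 's/fitbox(p,b,98,70,45,81)/fitbox(p,b,98,70,80.9,81)/' h.py
python3 - <<'E'
from h import *
t=vision.capture("top"); f=lambda L:[tuple(map(float,c)) for c in L]
print(f(stackcase(t)),bot.get_obs()["joint_positions"].round(3))
E
```

```text
[(477.3, 235.4, 76.5, 0.906), (421.9, 228.9, -81.0, 0.508)] [-0.303  0.222  1.755 -0.059  1.163 -1.793]
```

Call:
arm_command:
  deltas:
    - [0,0,0,8.5]
    - [0,0,0,8.5]
    - [0,0,0,8.5]
    - [0,0,0,8.5]
    - [0,0,0,8.5]

```text
time: 31.1
tool_pos: [440.1, -73.5, 176.2]
tcp_rot: [-1.616, -0.027, -0.8]
contact_force: [-0.2, -0.3, -0.2]
grip_width: 91.6
```

Call:
arm_command:
  deltas:
    - [0,0,0,8.5]
    - [0,0,0,8.5]
    - [0,0,0,8.5]
    - [0,0,0,8.5]
    - [0,0,0,8.5]

```text
time: 31.6
tool_pos: [440.1, -73.5, 176.2]
tcp_rot: [-1.586, -0.051, -1.542]
contact_force: [0.0, -0.0, -0.2]
grip_width: 91.9
```

Call:
arm_command:
  deltas:
    - [0,0,0,8.5]
    - [0,0,0,8.5]
    - [0,0,0,8.5]
    - [0,0,0,8.5]
    - [0,0,0,8.5]

```text
time: 32.1
tool_pos: [440.1, -73.5, 176.2]
tcp_rot: [-1.548, -0.048, -2.285]
contact_force: [0.4, 0.1, 0.8]
grip_width: 92.1
```

Call:
arm_command:
  deltas:
    - [0,0,0,8.5]
    - [0,0,0,8.5]
    - [0,0,0,8.5]
    - [0,0,0,8.5]
    - [0,0,0,8.5]

```text
time: 32.6
tool_pos: [440.1, -73.5, 176.3]
tcp_rot: [-1.522, -0.02, -3.027]
contact_force: [0.1, 0.2, -0.4]
grip_width: 91.6
```

Call:
arm_command:
  deltas:
    - [0,0,0,8.5]
    - [0,0,0,8.5]
    - [0,0,0,8.5]
    - [0,0,0,8.5]
    - [0,0,0,8.5]

```text
time: 33.1
tool_pos: [440.1, -73.5, 176.2]
tcp_rot: [-1.521, 0.019, 2.516]
contact_force: [-0.0, 0.1, -0.1]
grip_width: 92.1
```

Call:
arm_command:
  deltas:
    - [0,0,0,8.5]
    - [0,0,0,8.5]
    - [0,0,0,8.5]
    - [0,0,0,8.5]
    - [0,0,0,8.5]

```text
time: 33.6
tool_pos: [440.1, -73.5, 176.2]
tcp_rot: [-1.547, 0.047, 1.774]
contact_force: [-0.9, 0.5, 0.8]
grip_width: 92.0
```

Run:
```python
from h import *
o=bot.get_obs(); print(o["joint_positions"].round(3),o["tcp_rot"],o["tool_pos"])
```

```text
[-0.296  0.223  1.755 -0.058  1.163  2.666] [-1.54674941  0.04732662  1.77402045] [440.10448547 -73.52962794 176.23081604]
```

Call:
arm_command:
  deltas:
    - [0,0,0,8]
    - [0,0,0,8]
    - [0,0,0,8]
    - [0,0,0,3]
    - [0,0,0,3]

```text
time: 34.1
tool_pos: [435.7, -87.4, 177.1]
tcp_rot: [-1.573, 0.031, 1.277]
contact_force: [-0.9, -0.3, 0.5]
grip_width: 92.3
```

```bash
cat > jj.py <<'E'
from h import *
o=bot.get_obs(); print(o["joint_positions"].round(3),o["tcp_rot"].round(4),o["tool_pos"].round(1))
E
python3 jj.py
```

```text
[-0.346  0.214  1.763 -0.034  1.161  3.102] [-1.5734  0.0312  1.2774] [435.7 -87.4 177.1]
```

Call:
arm_command:
  deltas:
    - [0,0,0,3]
    - [0,0,0,3]
    - [0,0,0,0]

```text
time: 34.4
tool_pos: [427.8, -106.9, 177.4]
tcp_rot: [-1.577, 0.003, 1.195]
contact_force: [0.1, 0.5, 0.5]
grip_width: 91.8
```

```bash
python3 jj.py
```

```text
[-4.160e-01  2.040e-01  1.775e+00 -3.000e-03  1.157e+00  3.103e+00] [-1.5768  0.0034  1.1947] [ 427.8 -106.9  177.4]
```

```bash
python3 go.py 561.3 -90.1 60 31
```

```text
yaw 31.0 j6 end -138 now 178.0 twist -322.6 then shift mm [123.1 117.4 -54.4]
yaw -149.0 j6 end 42 now 178.0 twist -142.6 then shift mm [-123.1  117.4   54.4]
now [ 427.8 -106.9  177.4] 68.5 F [0.1 0.5 0.5] w 91.8 t 34.4
```

Call:
arm_command:
  deltas:
    - [0,0,0,-8.4]
    - [0,0,0,-8.4]
    - [0,0,0,-8.4]
    - [0,0,0,-8.4]
    - [0,0,0,-8.4]

```text
time: 34.9
tool_pos: [428.3, -105.6, 177.5]
tcp_rot: [-1.573, 0.007, 1.937]
contact_force: [0.0, 0.6, -0.2]
grip_width: 91.7
```

Call:
arm_command:
  deltas:
    - [0,0,0,-8.4]
    - [0,0,0,-8.4]
    - [0,0,0,-8.4]
    - [0,0,0,-8.4]
    - [0,0,0,-8.4]

```text
time: 35.4
tool_pos: [428.3, -105.6, 177.5]
tcp_rot: [-1.568, 0.006, 2.67]
contact_force: [-0.1, 0.2, 0.4]
grip_width: 91.8
```

Call:
arm_command:
  deltas:
    - [0,0,0,-8.4]
    - [0,0,0,-8.4]
    - [0,0,0,-8.4]
    - [0,0,0,-8.4]
    - [0,0,0,-8.4]

```text
time: 35.9
tool_pos: [428.3, -105.5, 177.5]
tcp_rot: [-1.564, 0.003, -2.88]
contact_force: [0.6, 1.0, 0.8]
grip_width: 91.8
```

Call:
arm_command:
  deltas:
    - [0,0,0,-8.4]
    - [0,0,0,-8.2]
    - [-0.0308,0.01,0.0136,0]
    - [-0.0308,0.02,0.0136,0]
    - [-0.0308,0.03,0.0136,0]

```text
time: 36.4
tool_pos: [531.3, -93.3, 118.7]
tcp_rot: [-1.561, 0.004, -2.597]
contact_force: [0.7, -1.7, 0.7]
grip_width: 91.8
```

Call:
arm_command:
  deltas:
    - [-0.0308,0.03,0.0136,0]
    - [0,0.027,0,0]
    - [0,0,0,0]
    - [0,0,0,0]

```text
time: 36.8
tool_pos: [562.0, -89.3, 61.1]
tcp_rot: [-1.565, -0.0, -2.598]
contact_force: [-0.7, -1.2, 0.0]
grip_width: 92.1
```

```bash
python3 go.py 561.3 -90.1 -26 31;python3 jj.py
python3 - <<'E'
from h import *
t=vision.capture("top"); f=lambda L:[tuple(map(float,c)) for c in L]
print(f(stackcase(t))[0],f(cartons(t)))
E
```

```text
yaw 31.0 j6 end -138 now 42.0 twist -180.0 then shift mm [-1.  87.1 -0.3]
yaw -149.0 j6 end 42 now 42.0 twist 0.0 then shift mm [ 1.  87.1  0.3]
now [562.  -89.3  61.1] -148.8 F [-0.7 -1.2  0. ] w 92.1 t 36.8
[-0.29   0.557  1.582 -0.005  0.998  0.74 ] [-1.5647 -0.     -2.5978] [562.  -89.3  61.1]
(477.0, 235.3, 77.3, 0.922) [(563.4, -241.9, -15.5, 0.97), (562.6, -373.8, 9.1, 0.971), (516.4, -108.3, -28.1, 0.279), (464.5, -224.0, -7.3, 0.969), (430.3, -352.4, -2.0, 0.958)]
```

Call:
arm_command:
  deltas:
    - [0.001,0.025,0,0]
    - [0,0.025,0,0]
    - [0,0.02,0,0]
    - [0,0.01,0,0]
    - [0,0,0,0]

```text
time: 37.35
tool_pos: [561.8, -91.0, -18.5]
tcp_rot: [-1.564, 0.001, -2.599]
contact_force: [-0.2, -0.0, 0.5]
grip_width: 91.8
```

Call:
arm_command:
  deltas:
    - [0,0.003,0,0]
    - [0,0.003,0,0]
    - [0,0,0,0]

```text
time: 37.65
tool_pos: [562.2, -90.9, -24.4]
tcp_rot: [-1.563, 0.002, -2.599]
contact_force: [-0.7, 1.0, -0.2]
grip_width: 91.9
```

Call:
arm_command:
  deltas:
    - [0,0,0,0]
    - [0,0,0,0]
    - [0,0,0,0]
    - [0,0,0,0]
    - [0,0,0,0]
  claw: 255

```text
time: 38.15
tool_pos: [561.9, -90.8, -24.9]
tcp_rot: [-1.564, 0.001, -2.599]
contact_force: [0.4, 0.9, 1.6]
grip_width: 65.8
```

Call:
arm_command:
  deltas:
    - [0,0,0,0]
    - [0,0,0,0]
    - [0,-0.01,0,0]
    - [0,-0.03,0,0]
    - [0,-0.03,0,0]

```text
time: 38.65
tool_pos: [561.0, -90.4, 45.5]
tcp_rot: [-1.565, -0.0, -2.599]
contact_force: [0.5, -1.3, -2.6]
grip_width: 66.0
```

Call:
arm_command:
  deltas:
    - [0,-0.04,0,0]
    - [0,-0.04,0,0]
    - [0,-0.03,0,0]
    - [0,0,0,0]

```text
time: 39.05
tool_pos: [563.7, -90.6, 160.3]
tcp_rot: [-1.556, 0.007, -2.599]
contact_force: [0.7, -0.2, -1.6]
grip_width: 65.8
```

```bash
python3 go.py 478.1 234.3 155 -103
```

```text
yaw -103.0 j6 end 31 now 42.0 twist -46.0 then shift mm [-297.4    5.3 -156.5]
yaw 77.0 j6 end -149 now 42.0 twist -226.0 then shift mm [297.4   5.3 156.5]
now [563.7 -90.6 160.3] -148.9 F [ 0.7 -0.2 -1.6] w 65.8 t 39.05
```

Call:
arm_command:
  deltas:
    - [0,0,0,-7.7]
    - [0,0,0,-7.7]
    - [0,0,0,-7.7]
    - [0,0,0,-7.7]
    - [0,0,0,-7.6]

```text
time: 39.55
tool_pos: [560.3, -89.7, 153.7]
tcp_rot: [-1.567, -0.004, -1.924]
contact_force: [0.1, -0.3, -2.7]
grip_width: 65.7
```

Call:
arm_command:
  deltas:
    - [0,0,0,-7.6]
    - [-0.0297,0,-0.0157,0]
    - [-0.0297,0,-0.0157,0]
    - [-0.0297,0,-0.0157,0]
    - [-0.0297,0,-0.0157,0]

```text
time: 40.05
tool_pos: [525.2, 41.0, 152.9]
tcp_rot: [-1.567, -0.005, -1.797]
contact_force: [0.0, -0.1, -2.1]
grip_width: 65.7
```

Call:
arm_command:
  deltas:
    - [-0.0297,0,-0.0157,0]
    - [-0.0297,0,-0.0157,0]
    - [-0.0297,0,-0.0157,0]
    - [-0.0297,0,-0.0157,0]
    - [-0.0297,0,-0.0157,0]

```text
time: 40.55
tool_pos: [482.0, 203.3, 151.9]
tcp_rot: [-1.567, -0.006, -1.797]
contact_force: [-0.1, -0.3, -2.0]
grip_width: 65.5
```

Call:
arm_command:
  deltas:
    - [-0.0297,0,-0.0157,0]
    - [0,0,0,0]
    - [0,0,0,0]

```text
time: 40.85
tool_pos: [473.8, 234.9, 151.8]
tcp_rot: [-1.566, -0.006, -1.795]
contact_force: [-0.1, -0.0, -1.3]
grip_width: 65.6
```

```bash
python3 go.py 478.1 234.3 66 -103
```

```text
yaw -103.0 j6 end 31 now 31.0 twist -0.0 then shift mm [-0.4 85.8  4.3]
yaw 77.0 j6 end -149 now 31.0 twist -180.0 then shift mm [ 0.4 85.8 -4.3]
now [473.8 234.9 151.8] -102.8 F [-0.1 -0.  -1.3] w 65.6 t 40.85
```

Call:
arm_command:
  deltas:
    - [-0.0004,0.02,0.004,0]
    - [0,0.025,0,0]
    - [0,0.02,0,0]
    - [0,0.015,0,0]
    - [0,0.005,0,0]

```text
time: 41.35
tool_pos: [478.1, 232.0, 65.8]
tcp_rot: [-1.568, -0.007, -1.798]
contact_force: [0.8, -0.1, -1.4]
grip_width: 65.5
```

Call:
arm_command:
  deltas:
    - [0,0,0,0]
    - [0,0,0,0]

```text
time: 41.55
tool_pos: [479.6, 233.4, 68.4]
tcp_rot: [-1.564, -0.004, -1.797]
contact_force: [0.1, -0.6, -0.6]
grip_width: 65.8
```

```bash
python3 go.py 478.1 234.3 58 -103
```

```text
yaw -103.0 j6 end 31 now 31.0 twist -0.2 then shift mm [-0.6 10.4 -1.7]
yaw 77.0 j6 end -149 now 31.0 twist -180.2 then shift mm [ 0.6 10.4  1.7]
now [479.6 233.4  68.4] -103.0 F [ 0.1 -0.6 -0.6] w 65.8 t 41.55
```

Call:
arm_command:
  deltas:
    - [-0.0005,0.005,-0.001,0]
    - [0,0.003,0,0]
    - [0,0,0,0]

```text
time: 41.85
tool_pos: [477.9, 234.4, 59.6]
tcp_rot: [-1.565, -0.005, -1.796]
contact_force: [0.4, 0.1, -1.8]
grip_width: 66.0
```

Call:
arm_command:
  deltas:
    - [0,0.002,0,0]
    - [0,0,0,0]

```text
time: 42.05
tool_pos: [478.0, 234.4, 57.7]
tcp_rot: [-1.565, -0.005, -1.796]
contact_force: [-0.1, -0.1, -2.5]
grip_width: 65.6
```

Call:
arm_command:
  deltas:
    - [0,0.002,0,0]
    - [0,0,0,0]

```text
time: 42.25
tool_pos: [478.4, 234.6, 56.2]
tcp_rot: [-1.564, -0.004, -1.797]
contact_force: [-0.3, 0.1, 0.5]
grip_width: 65.6
```

```bash
python3 go.py 478.1 234.3 58 -103
```

```text
yaw -103.0 j6 end 31 now 31.0 twist -0.2 then shift mm [ 0.3 -1.8 -0.3]
yaw 77.0 j6 end -149 now 31.0 twist -180.2 then shift mm [-0.3 -1.8  0.3]
now [478.4 234.6  56.2] -102.9 F [-0.3  0.1  0.5] w 65.6 t 42.25
```

Call:
arm_command:
  deltas:
    - [0,0,0,0]
    - [0,0,0,0]
    - [0,0,0,0]
    - [0,0,0,0]
    - [0,-0.01,0,0]
  claw: 0

```text
time: 42.75
tool_pos: [477.2, 234.1, 65.1]
tcp_rot: [-1.567, -0.006, -1.797]
contact_force: [0.7, -0.2, 0.6]
grip_width: 91.5
```

Call:
arm_command:
  deltas:
    - [0,-0.03,0,0]
    - [0,-0.03,0,0]
    - [0,-0.02,0,8]
    - [0,-0.01,0,8]
    - [0,0,0,8]

```text
time: 43.25
tool_pos: [478.8, 235.4, 158.6]
tcp_rot: [-1.561, 0.002, -2.221]
contact_force: [0.2, -0.1, 0.8]
grip_width: 91.9
```

Call:
arm_command:
  deltas:
    - [0,0,0,8]
    - [0,0,0,8]
    - [0,0,0,8]
    - [0,0,0,8]
    - [0,0,0,8]

```text
time: 43.75
tool_pos: [477.8, 235.0, 156.6]
tcp_rot: [-1.564, 0.004, -2.919]
contact_force: [0.2, -0.3, 0.4]
grip_width: 92.0
```

Call:
arm_command:
  deltas:
    - [0,0,0,8]
    - [0,0,0,8]
    - [0,0,0,4]
    - [0,0,0,0]

```text
time: 44.15
tool_pos: [477.8, 235.0, 156.5]
tcp_rot: [-1.566, 0.006, 3.02]
contact_force: [-0.3, 0.5, -0.2]
grip_width: 91.7
```

```bash
python3 go.py 464.5 -224.5 60 -7.2
```

```text
yaw -7.2 j6 end -117 now 115.0 twist -179.9 then shift mm [  44.4   96.5 -457.6]
yaw 172.8 j6 end 63 now 115.0 twist 0.1 then shift mm [-44.4  96.5 457.6]
now [477.8 235.  156.5] 173.0 F [-0.3  0.5 -0.2] w 91.7 t 44.15
```

Call:
arm_command:
  deltas:
    - [-0.0034,0,0.0352,0]
    - [-0.0034,0,0.0352,0]
    - [-0.0034,0,0.0352,0]
    - [-0.0034,0,0.0352,0]
    - [-0.0034,0,0.0352,0]

```text
time: 44.65
tool_pos: [473.2, 56.9, 157.4]
tcp_rot: [-1.566, 0.006, 3.023]
contact_force: [0.1, 0.2, 0.1]
grip_width: 92.1
```

Call:
arm_command:
  deltas:
    - [-0.0034,0,0.0352,0]
    - [-0.0034,0,0.0352,0]
    - [-0.0034,0,0.0352,0]
    - [-0.0034,0,0.0352,0]
    - [-0.0034,0,0.0352,0]

```text
time: 45.15
tool_pos: [468.8, -120.0, 158.4]
tcp_rot: [-1.566, 0.006, 3.023]
contact_force: [0.8, 0.6, -0.3]
grip_width: 91.8
```

Call:
arm_command:
  deltas:
    - [-0.0034,0,0.0352,0]
    - [-0.0034,0.02,0.0352,0]
    - [-0.0034,0.03,0.0352,0]
    - [0,0.03,0,0]
    - [0,0.01,0,0]

```text
time: 45.65
tool_pos: [465.0, -225.1, 66.0]
tcp_rot: [-1.568, 0.001, 3.02]
contact_force: [-0.1, 0.4, -0.6]
grip_width: 92.1
```

Call:
arm_command:
  deltas:
    - [0,0,0,0]
    - [0,0,0,0]

```text
time: 45.85
tool_pos: [467.5, -224.9, 69.6]
tcp_rot: [-1.565, 0.007, 3.022]
contact_force: [-0.1, -0.9, 0.7]
grip_width: 91.9
```

```bash
cat >> h.py <<'E'
def topcarton(p,n):
    bl,z0=stacktop(p,n); return [tuple(map(float,fitbox(p,b,88,66,z0,z0+26))) for b in bl]
E
python3 go.py 464.5 -224.5 -26 -7.2
python3 - <<'E'
from h import *
t=vision.capture("top"); f=lambda L:[tuple(map(float,c)) for c in L]
print("col",topcarton(t,1),f(cartons(t))); save(t,"st2.png",(130,170,490,400),2)
E
```

```text
yaw -7.2 j6 end -117 now 63.0 twist -179.7 then shift mm [-3.  95.6  0. ]
yaw 172.8 j6 end 63 now 63.0 twist 0.3 then shift mm [ 3.  95.6 -0. ]
now [ 467.5 -224.9   69.6] 173.2 F [-0.1 -0.9  0.7] w 91.9 t 45.85
col [(476.7, 235.5, 77.3, 0.959)] [(581.6, -227.5, -46.4, 0.583), (562.9, -374.2, 9.2, 0.903), (480.1, 254.9, 77.7, 0.864)]
```

View pics/st2.png

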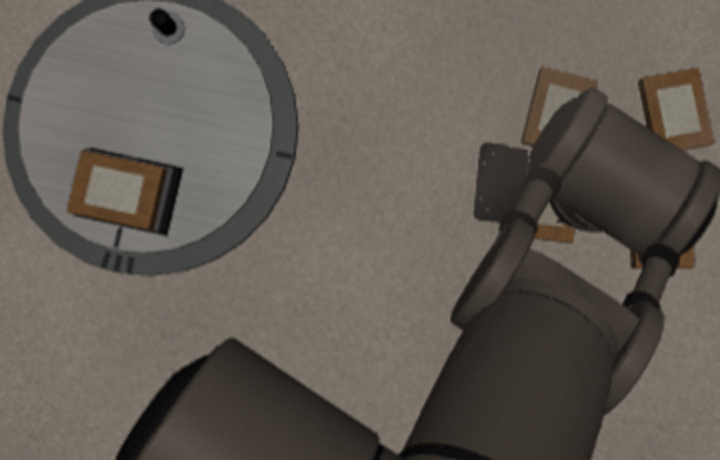

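Call:
arm_command:
  deltas:
    - [0.002,0.03,0,0]
    - [0,0.03,0,0]
    - [0,0.02,0,0]
    - [0,0.007,0,0]
    - [0,0,0,0]

```text
time: 46.4
tool_pos: [465.6, -225.2, -18.2]
tcp_rot: [-1.566, 0.005, 3.022]
contact_force: [-0.2, 0.2, 0.0]
grip_width: 92.0
```

Call:
arm_command:
  deltas:
    - [0,0,0,0]
    - [0,0,0,0]

```text
time: 46.6
tool_pos: [466.1, -225.8, -17.2]
tcp_rot: [-1.565, 0.008, 3.021]
contact_force: [0.4, 0.4, 0.5]
grip_width: 92.0
```

```bash
python3 go.py 464.5 -224.3 -25.5 -7.2
```

```text
yaw -7.2 j6 end -117 now 63.0 twist -179.8 then shift mm [-1.8  8.3  1.3]
yaw 172.8 j6 end 63 now 63.0 twist 0.2 then shift mm [ 1.8  8.3 -1.3]
now [ 466.1 -225.8  -17.2] 173.1 F [0.4 0.4 0.5] w 92.0 t 46.6
```

Call:
arm_command:
  deltas:
    - [0.001,0.004,0,0]
    - [0.001,0.004,0,0]
    - [0,0,0,0]

```text
time: 46.9
tool_pos: [462.7, -224.9, -27.1]
tcp_rot: [-1.566, 0.004, 3.02]
contact_force: [0.2, -0.4, -0.6]
grip_width: 91.8
```

Call:
arm_command:
  deltas:
    - [0,0,0,0]
    - [0,0,0,0]
    - [0,0,0,0]
    - [0,0,0,0]
    - [0,0,0,0]
  claw: 255

```text
time: 47.4
tool_pos: [463.2, -225.0, -26.6]
tcp_rot: [-1.566, 0.005, 3.021]
contact_force: [-0.4, 0.7, 0.9]
grip_width: 65.8
```

Call:
arm_command:
  deltas:
    - [0,0,0,0]
    - [0,0,0,0]
    - [0,-0.01,0,0]
    - [0,-0.03,0,0]
    - [0,-0.03,0,0]

```text
time: 47.9
tool_pos: [462.3, -224.6, 44.1]
tcp_rot: [-1.566, 0.004, 3.021]
contact_force: [0.1, 0.0, -1.2]
grip_width: 65.8
```

Call:
arm_command:
  deltas:
    - [0,-0.04,0,0]
    - [0,-0.04,0,-8]
    - [0,-0.03,0,-8]
    - [0,0,0,-8]
    - [0,0,0,-8]

```text
time: 48.4
tool_pos: [462.7, -224.6, 155.2]
tcp_rot: [-1.561, 0.003, -2.698]
contact_force: [-0.7, 0.7, -2.2]
grip_width: 65.4
```

Call:
arm_command:
  deltas:
    - [0,0,0,-8]
    - [0,0,0,-8]
    - [0,0,0,-8]
    - [0,0,0,-8]
    - [0,0,0,-8]

```text
time: 48.9
tool_pos: [462.1, -224.2, 153.8]
tcp_rot: [-1.564, -0.004, -2.0]
contact_force: [0.3, 0.2, -2.1]
grip_width: 66.0
```

Call:
arm_command:
  deltas:
    - [0,0,0,-8]
    - [0,0,0,-4]
    - [0,0,0,0]

```text
time: 49.2
tool_pos: [462.2, -224.2, 153.8]
tcp_rot: [-1.565, -0.005, -1.796]
contact_force: [0.0, 0.5, -1.8]
grip_width: 65.8
```

```bash
python3 go.py 479 233.5 155 -103
```

```text
yaw -103.0 j6 end 31 now -21.0 twist 0.0 then shift mm [-449.7   -1.2  -86.6]
yaw 77.0 j6 end -149 now -21.0 twist -180.0 then shift mm [449.7  -1.2  86.6]
now [ 462.2 -224.2  153.8] -102.9 F [ 0.   0.5 -1.8] w 65.8 t 49.2
```

Call:
arm_command:
  deltas:
    - [-0.0345,0,-0.0066,0]
    - [-0.0345,0,-0.0066,0]
    - [-0.0345,0,-0.0066,0]
    - [-0.0345,0,-0.0066,0]
    - [-0.0345,0,-0.0066,0]

```text
time: 49.7
tool_pos: [468.6, -47.4, 152.8]
tcp_rot: [-1.565, -0.005, -1.799]
contact_force: [0.1, 0.6, -2.2]
grip_width: 65.9
```

Call:
arm_command:
  deltas:
    - [-0.0345,0,-0.0066,0]
    - [-0.0345,0,-0.0066,0]
    - [-0.0345,0,-0.0066,0]
    - [-0.0345,0,-0.0066,0]
    - [-0.0345,0,-0.0066,0]

```text
time: 50.2
tool_pos: [475.1, 128.2, 151.8]
tcp_rot: [-1.565, -0.005, -1.799]
contact_force: [1.0, -0.6, -2.1]
grip_width: 65.5
```

Call:
arm_command:
  deltas:
    - [-0.0345,0,-0.0066,0]
    - [-0.0345,0,-0.0066,0]
    - [-0.0345,0,-0.0066,0]
    - [0,0,0,0]
    - [0,0,0,0]

```text
time: 50.7
tool_pos: [478.8, 232.4, 150.8]
tcp_rot: [-1.565, -0.005, -1.796]
contact_force: [-0.4, -0.1, -1.5]
grip_width: 65.7
```

```bash
python3 go.py 478.7 232.3 90 -103
python3 - <<'E'
from h import *
t=vision.capture("top"); f=lambda L:[tuple(map(float,c)) for c in L]
print(f(cartons(t)))
E
```

```text
yaw -103.0 j6 end 31 now 31.0 twist -0.1 then shift mm [ 0.1 60.8 -0.1]
yaw 77.0 j6 end -149 now 31.0 twist -180.1 then shift mm [-0.1 60.8  0.1]
now [478.8 232.4 150.8] -102.9 F [-0.4 -0.1 -1.5] w 65.7 t 50.7
[(563.5, -242.1, -15.8, 0.966), (562.6, -373.7, 9.1, 0.971), (477.4, 231.5, -13.3, 0.704), (431.3, -353.1, -1.1, 0.95)]
```

Call:
arm_command:
  deltas:
    - [0,0.02,0,0]
    - [0,0.02,0,0]
    - [0,0.014,0,0]
    - [0,0.006,0,0]
    - [0,0,0,0]

```text
time: 51.25
tool_pos: [479.2, 230.7, 90.4]
tcp_rot: [-1.566, -0.005, -1.798]
contact_force: [-0.6, 0.8, -2.5]
grip_width: 66.0
```

Call:
arm_command:
  deltas:
    - [0,0,0,0]
    - [0,0,0,0]

```text
time: 51.45
tool_pos: [480.1, 231.8, 91.8]
tcp_rot: [-1.564, -0.004, -1.797]
contact_force: [-0.7, 0.0, -1.8]
grip_width: 65.3
```

```bash
python3 go.py 478.7 232.3 82 -103
```

```text
yaw -103.0 j6 end 31 now 31.0 twist -0.2 then shift mm [-0.2  9.8 -1.5]
yaw 77.0 j6 end -149 now 31.0 twist -180.2 then shift mm [0.2 9.8 1.5]
now [480.1 231.8  91.8] -103.0 F [-0.7  0.  -1.8] w 65.3 t 51.45
```

Call:
arm_command:
  deltas:
    - [0,0.004,-0.001,0]
    - [0,0.003,0,0]
    - [0,0.002,0,0]
    - [0,0.0015,0,0]
    - [0,0,0,0]

```text
time: 51.95
tool_pos: [478.5, 232.2, 80.6]
tcp_rot: [-1.565, -0.004, -1.797]
contact_force: [-1.3, 0.5, 0.5]
grip_width: 65.6
```

Call:
arm_command:
  deltas:
    - [0,0.001,0,0]
    - [0,0,0,0]

```text
time: 52.15
tool_pos: [478.7, 232.4, 80.4]
tcp_rot: [-1.564, -0.003, -1.797]
contact_force: [-2.5, -0.4, 7.1]
grip_width: 65.7
```

Call:
arm_command:
  deltas:
    - [0,0,0,0]
    - [0,0,0,0]
    - [0,0,0,0]
    - [0,0,0,0]
    - [0,-0.01,0,0]
  claw: 0

```text
time: 52.65
tool_pos: [477.5, 231.7, 88.4]
tcp_rot: [-1.568, -0.006, -1.797]
contact_force: [1.1, -0.2, 0.2]
grip_width: 91.5
```

Call:
arm_command:
  deltas:
    - [0,-0.03,0,0]
    - [0,-0.03,0,0]
    - [0,-0.01,0,8]
    - [0,-0.01,0,8]
    - [0,0,0,8]

```text
time: 53.15
tool_pos: [479.1, 232.8, 171.8]
tcp_rot: [-1.562, 0.001, -2.221]
contact_force: [-0.3, -0.6, 0.1]
grip_width: 92.0
```

Call:
arm_command:
  deltas:
    - [0,0,0,8]
    - [0,0,0,8]
    - [0,0,0,8]
    - [0,0,0,8]
    - [0,0,0,8]

```text
time: 53.65
tool_pos: [478.2, 232.5, 170.1]
tcp_rot: [-1.564, 0.004, -2.919]
contact_force: [0.3, 0.8, 0.9]
grip_width: 91.6
```

Call:
arm_command:
  deltas:
    - [0,0,0,8]
    - [0,0,0,8]
    - [0,0,0,8]
    - [0,0,0,4.8]
    - [0,0,0,0]

```text
time: 54.15
tool_pos: [478.2, 232.5, 170.0]
tcp_rot: [-1.567, 0.006, 2.866]
contact_force: [-0.4, 0.1, 0.3]
grip_width: 92.1
```

```bash
python3 go.py 563.5 -242.1 60 -15.8
```

```text
yaw -15.8 j6 end -105 now 124.0 twist -180.1 then shift mm [ 211.3  110.  -433.5]
yaw 164.2 j6 end 75 now 124.0 twist -0.1 then shift mm [-211.3  110.   433.5]
now [478.2 232.5 170. ] 164.2 F [-0.4  0.1  0.3] w 92.1 t 54.15
```

Call:
arm_command:
  deltas:
    - [-0.0162,0,0.0333,0]
    - [-0.0162,0,0.0333,0]
    - [-0.0162,0,0.0333,0]
    - [-0.0162,0,0.0333,0]
    - [-0.0162,0,0.0333,0]

```text
time: 54.65
tool_pos: [511.1, 48.8, 171.1]
tcp_rot: [-1.567, 0.007, 2.87]
contact_force: [-0.5, -0.1, -0.0]
grip_width: 91.7
```

Call:
arm_command:
  deltas:
    - [-0.0162,0,0.0333,0]
    - [-0.0162,0,0.0333,0]
    - [-0.0162,0,0.0333,0]
    - [-0.0162,0,0.0333,0]
    - [-0.0162,0,0.0333,0]

```text
time: 55.15
tool_pos: [543.9, -133.5, 172.2]
tcp_rot: [-1.567, 0.006, 2.87]
contact_force: [0.6, 0.3, 0.2]
grip_width: 91.8
```

Call:
arm_command:
  deltas:
    - [-0.0162,0,0.0334,0]
    - [-0.0165,0.02,0.0334,0]
    - [-0.0165,0.03,0.0334,0]
    - [0,0.03,0,0]
    - [0,0.02,0,0]

```text
time: 55.65
tool_pos: [563.3, -243.3, 70.2]
tcp_rot: [-1.567, 0.003, 2.868]
contact_force: [0.7, 0.8, -1.3]
grip_width: 91.6
```

Call:
arm_command:
  deltas:
    - [0,0.01,0,0]
    - [0,0,0,0]
    - [0,0,0,0]

```text
time: 55.95
tool_pos: [565.2, -242.5, 63.6]
tcp_rot: [-1.566, 0.008, 2.868]
contact_force: [-1.3, -0.8, 0.3]
grip_width: 91.6
```

```bash
python3 go.py 563.5 -242.1 -25.5 -15.8
python3 - <<'E'
from h import *
t=vision.capture("top"); f=lambda L:[tuple(map(float,c)) for c in L]
print("col",topcarton(t,2),f(cartons(t)))
E
```

```text
yaw -15.8 j6 end -105 now 75.0 twist -179.9 then shift mm [-1.7 89.1 -0.1]
yaw 164.2 j6 end 75 now 75.0 twist 0.1 then shift mm [ 1.7 89.1  0.1]
now [ 565.2 -242.5   63.6] 164.3 F [-1.3 -0.8  0.3] w 91.6 t 55.95
col [(477.0, 232.6, 77.3, 0.94)] [(483.5, 258.1, 80.0, 0.788), (429.5, -354.5, -0.2, 0.514)]
```

Call:
arm_command:
  deltas:
    - [0.001,0.03,0,0]
    - [0,0.025,0,0]
    - [0,0.015,0,0]
    - [0,0.008,0,0]
    - [0,0.004,0,0]

```text
time: 56.5
tool_pos: [564.3, -242.7, -19.4]
tcp_rot: [-1.566, 0.007, 2.867]
contact_force: [-0.1, -0.5, 0.2]
grip_width: 91.9
```

Call:
arm_command:
  deltas:
    - [0,0.003,0,0]
    - [0,0,0,0]
    - [0,0,0,0]

```text
time: 56.8
tool_pos: [564.3, -242.8, -21.8]
tcp_rot: [-1.566, 0.007, 2.867]
contact_force: [-1.1, 0.2, -1.1]
grip_width: 91.8
```

```bash
python3 go.py 563.5 -242.1 -25.5 -15.8
```

```text
yaw -15.8 j6 end -105 now 76.0 twist -180.0 then shift mm [-1.   3.7  0.5]
yaw 164.2 j6 end 75 now 76.0 twist -0.0 then shift mm [ 1.   3.7 -0.5]
now [ 564.3 -242.8  -21.8] 164.3 F [-1.1  0.2 -1.1] w 91.8 t 56.8
```

Call:
arm_command:
  deltas:
    - [0.001,0.0035,0,0]
    - [0,0,0,0]
    - [0,0,0,0]

```text
time: 57.1
tool_pos: [562.8, -242.3, -26.1]
tcp_rot: [-1.567, 0.006, 2.867]
contact_force: [0.5, 0.1, 0.0]
grip_width: 91.8
```

Call:
arm_command:
  deltas:
    - [0,0,0,0]
    - [0,0,0,0]
    - [0,0,0,0]
    - [0,0,0,0]
    - [0,0,0,0]
  claw: 255

```text
time: 57.6
tool_pos: [562.9, -242.2, -26.1]
tcp_rot: [-1.567, 0.006, 2.867]
contact_force: [-0.6, 1.0, 0.5]
grip_width: 65.5
```

Call:
arm_command:
  deltas:
    - [0,0,0,0]
    - [0,0,0,0]
    - [0,-0.01,0,0]
    - [0,-0.03,0,0]
    - [0,-0.04,0,0]

```text
time: 58.1
tool_pos: [561.0, -241.2, 53.3]
tcp_rot: [-1.568, 0.001, 2.867]
contact_force: [1.5, -0.3, -1.2]
grip_width: 65.7
```

Call:
arm_command:
  deltas:
    - [0,-0.04,0,0]
    - [0,-0.04,0,-8]
    - [0,-0.03,0,-8]
    - [0,-0.01,0,-8]
    - [0,0,0,-8]

```text
time: 58.6
tool_pos: [562.9, -241.8, 177.3]
tcp_rot: [-1.56, 0.006, -2.852]
contact_force: [-0.2, -0.5, -1.7]
grip_width: 65.8
```

Call:
arm_command:
  deltas:
    - [0,0,0,-8]
    - [0,0,0,-8]
    - [0,0,0,-8]
    - [0,0,0,-8]
    - [0,0,0,-8]

```text
time: 59.1
tool_pos: [561.7, -241.2, 174.4]
tcp_rot: [-1.564, -0.002, -2.154]
contact_force: [-0.8, -0.3, -0.2]
grip_width: 65.7
```

Call:
arm_command:
  deltas:
    - [0,0,0,-8]
    - [0,0,0,-8]
    - [0,0,0,-4.8]
    - [0,0,0,0]

```text
time: 59.5
tool_pos: [561.8, -241.2, 174.4]
tcp_rot: [-1.565, -0.005, -1.796]
contact_force: [-0.5, -0.5, -1.2]
grip_width: 65.9
```

```bash
python3 go.py 479.5 234.3 175 -103
```

```text
yaw -103.0 j6 end 31 now -17.0 twist 0.1 then shift mm [-444.8   -0.6 -187.1]
yaw 77.0 j6 end -149 now -17.0 twist -179.9 then shift mm [444.8  -0.6 187.1]
now [ 561.8 -241.2  174.4] -102.9 F [-0.5 -0.5 -1.2] w 65.9 t 59.5
```

Call:
arm_command:
  deltas:
    - [-0.0342,0,-0.0144,0]
    - [-0.0342,0,-0.0144,0]
    - [-0.0342,0,-0.0144,0]
    - [-0.0342,0,-0.0144,0]
    - [-0.0342,0,-0.0144,0]

```text
time: 60.0
tool_pos: [529.6, -57.1, 173.1]
tcp_rot: [-1.565, -0.005, -1.8]
contact_force: [0.3, 0.3, -0.8]
grip_width: 65.8
```

Call:
arm_command:
  deltas:
    - [-0.0342,0,-0.0144,0]
    - [-0.0342,0,-0.0144,0]
    - [-0.0342,0,-0.0144,0]
    - [-0.0342,0,-0.0144,0]
    - [-0.0342,0,-0.0144,0]

```text
time: 60.5
tool_pos: [497.7, 125.7, 172.1]
tcp_rot: [-1.564, -0.004, -1.799]
contact_force: [-0.4, -0.3, -1.0]
grip_width: 66.0
```

Call:
arm_command:
  deltas:
    - [-0.0342,0,-0.0144,0]
    - [-0.0342,0,-0.0144,0]
    - [-0.0342,0,-0.0144,0]
    - [0,0,0,0]
    - [0,0,0,0]

```text
time: 61.0
tool_pos: [478.7, 234.4, 171.0]
tcp_rot: [-1.565, -0.005, -1.796]
contact_force: [1.0, -0.2, -1.1]
grip_width: 66.2
```

Call:
arm_command:
  deltas:
    - [0,0.02,0,0]
    - [0,0.02,0,0]
    - [0,0.01,0,0]
    - [0,0.005,0,0]
    - [0,0,0,0]

```text
time: 61.5
tool_pos: [479.4, 233.0, 115.7]
tcp_rot: [-1.566, -0.005, -1.798]
contact_force: [-0.5, 0.0, -1.8]
grip_width: 65.9
```

Call:
arm_command:
  deltas:
    - [0,0,0,0]
    - [0,0,0,0]

```text
time: 61.7
tool_pos: [479.9, 233.8, 116.7]
tcp_rot: [-1.564, -0.004, -1.797]
contact_force: [-0.6, 0.8, -1.4]
grip_width: 65.8
```

```bash
python3 go.py 479.4 233.8 107 -103
python3 - <<'E'
from h import *
t=vision.capture("top"); f=lambda L:[tuple(map(float,c)) for c in L]
print(f(cartons(t)))
E
```

```text
yaw -103.0 j6 end 31 now 31.0 twist -0.2 then shift mm [ 0.1  9.7 -0.5]
yaw 77.0 j6 end -149 now 31.0 twist -180.2 then shift mm [-0.1  9.7  0.5]
now [479.9 233.8 116.7] -102.9 F [-0.6  0.8 -1.4] w 65.8 t 61.7
[(562.6, -373.7, 9.1, 0.971), (480.1, 225.7, -11.9, 0.596), (430.4, -352.7, -0.7, 0.95)]
```

Call:
arm_command:
  deltas:
    - [0,0.004,0,0]
    - [0,0.003,0,0]
    - [0,0.002,0,0]
    - [0,0.0005,0,0]
    - [0,0,0,0]

```text
time: 62.25
tool_pos: [479.5, 234.0, 106.9]
tcp_rot: [-1.565, -0.004, -1.796]
contact_force: [-1.6, 0.6, 4.1]
grip_width: 65.8
```

Call:
arm_command:
  deltas:
    - [0,0.001,0,0]
    - [0,0,0,0]

```text
time: 62.45
tool_pos: [479.5, 234.1, 106.9]
tcp_rot: [-1.564, -0.003, -1.797]
contact_force: [-3.6, -1.2, 12.3]
grip_width: 65.7
```

Call:
arm_command:
  deltas:
    - [0,0,0,0]
    - [0,0,0,0]
    - [0,0,0,0]
    - [0,0,0,0]
    - [0,-0.01,0,0]
  claw: 0

```text
time: 62.95
tool_pos: [478.3, 233.4, 114.3]
tcp_rot: [-1.568, -0.006, -1.797]
contact_force: [-0.2, 0.4, 0.7]
grip_width: 91.2
```

Call:
arm_command:
  deltas:
    - [0,-0.03,0,0]
    - [0,-0.03,0,0]
    - [0,-0.01,0,7.85]
    - [0,-0.01,0,7.85]
    - [0,0,0,7.85]

```text
time: 63.45
tool_pos: [479.9, 234.5, 197.7]
tcp_rot: [-1.562, 0.001, -2.213]
contact_force: [0.4, -0.3, -1.0]
grip_width: 91.9
```

Call:
arm_command:
  deltas:
    - [0,0,0,7.85]
    - [0,0,0,7.85]
    - [0,0,0,7.85]
    - [0,0,0,7.85]
    - [0,0,0,7.85]

```text
time: 63.95
tool_pos: [479.0, 234.2, 196.0]
tcp_rot: [-1.564, 0.004, -2.898]
contact_force: [-0.2, 0.1, 0.4]
grip_width: 91.4
```

Call:
arm_command:
  deltas:
    - [0,0,0,7.85]
    - [0,0,0,7.85]
    - [0,0,0,0]

```text
time: 64.25
tool_pos: [479.0, 234.2, 196.0]
tcp_rot: [-1.565, 0.005, 3.115]
contact_force: [0.2, 0.2, 0.0]
grip_width: 91.9
```

```bash
python3 go.py 430.4 -352.6 60 -1.5
```

```text
yaw -1.5 j6 end -136 now 110.0 twist -180.1 then shift mm [ -33.3  136.  -587.9]
yaw 178.5 j6 end 44 now 110.0 twist -0.1 then shift mm [ 33.3 136.  587.9]
now [479.  234.2 196. ] 178.5 F [0.2 0.2 0. ] w 91.9 t 64.25
```

Call:
arm_command:
  deltas:
    - [0.002,0,0.0346,0]
    - [0.002,0,0.0346,0]
    - [0.002,0,0.0346,0]
    - [0.002,0,0.0346,0]
    - [0.002,0,0.0346,0]

```text
time: 64.75
tool_pos: [464.4, 60.2, 196.8]
tcp_rot: [-1.565, 0.005, 3.121]
contact_force: [0.2, -0.1, 0.1]
grip_width: 91.9
```

Call:
arm_command:
  deltas:
    - [0.002,0,0.0346,0]
    - [0.002,0,0.0346,0]
    - [0.002,0,0.0346,0]
    - [0.002,0,0.0346,0]
    - [0.002,0,0.0346,0]

```text
time: 65.25
tool_pos: [450.1, -112.6, 197.7]
tcp_rot: [-1.565, 0.005, 3.121]
contact_force: [0.4, 0.3, -0.3]
grip_width: 91.8
```

Call:
arm_command:
  deltas:
    - [0.002,0,0.0346,0]
    - [0.002,0,0.0346,0]
    - [0.002,0,0.0346,0]
    - [0.002,0,0.0346,0]
    - [0.002,0,0.0346,0]

```text
time: 65.75
tool_pos: [435.7, -285.4, 198.6]
tcp_rot: [-1.565, 0.005, 3.121]
contact_force: [-0.1, 0.0, -0.0]
grip_width: 91.8
```

Call:
arm_command:
  deltas:
    - [0.002,0,0.0346,0]
    - [0.0013,0.02,0.0343,0]
    - [0,0.03,0,0]
    - [0,0.03,0,0]
    - [0,0.03,0,0]

```text
time: 66.25
tool_pos: [431.3, -353.8, 87.7]
tcp_rot: [-1.565, 0.005, 3.12]
contact_force: [-0.4, 0.4, 0.1]
grip_width: 92.1
```

Call:
arm_command:
  deltas:
    - [0,0.02,0,0]
    - [0,0.01,0,0]
    - [0,0,0,0]
    - [0,0,0,0]

```text
time: 66.65
tool_pos: [432.1, -354.0, 59.4]
tcp_rot: [-1.564, 0.006, 3.118]
contact_force: [0.5, -0.3, 0.8]
grip_width: 91.9
```

```bash
python3 go.py 430.4 -352.6 -25.5 -1.5
python3 - <<'E'
from h import *
t=vision.capture("top"); f=lambda L:[tuple(map(float,c)) for c in L]
print("col",topcarton(t,3),f(cartons(t)))
E
```

```text
yaw -1.5 j6 end -136 now 44.0 twist -179.9 then shift mm [-1.8 84.9  1.4]
yaw 178.5 j6 end 44 now 44.0 twist 0.1 then shift mm [ 1.8 84.9 -1.4]
now [ 432.1 -354.    59.4] 178.6 F [ 0.5 -0.3  0.8] w 91.9 t 66.65
col [(476.8, 229.3, 77.2, 0.901)] [(562.7, -373.9, 8.8, 0.971), (487.0, 262.2, 75.5, 0.723)]
```

Call:
arm_command:
  deltas:
    - [0.001,0.03,-0.001,0]
    - [0,0.025,0,0]
    - [0,0.015,0,0]
    - [0,0.008,0,0]
    - [0,0.004,0,0]

```text
time: 67.2
tool_pos: [431.4, -353.3, -23.2]
tcp_rot: [-1.565, 0.005, 3.117]
contact_force: [0.2, -0.4, -0.6]
grip_width: 92.2
```

Call:
arm_command:
  deltas:
    - [0,0.002,0,0]
    - [0,0,0,0]
    - [0,0,0,0]

```text
time: 67.5
tool_pos: [431.4, -353.4, -24.8]
tcp_rot: [-1.564, 0.006, 3.117]
contact_force: [0.0, 0.2, -0.2]
grip_width: 91.5
```

```bash
python3 go.py 430.4 -352.6 -25.5 -1.5; sed -i 's/fitbox(p,b,88,66,z0,z0+26))) for b in bl/fitbox(p,b,88,66,81,z0+26))) for b in bl/' h.py;  python3 - <<'E'
from h import *
t=vision.capture("top"); f=lambda L:[tuple(map(float,c)) for c in L]
print("col",topcarton(t,3))
E
```

```text
yaw -1.5 j6 end -136 now 44.0 twist -180.0 then shift mm [-1.   0.7  0.7]
yaw 178.5 j6 end 44 now 44.0 twist 0.0 then shift mm [ 1.   0.7 -0.7]
now [ 431.4 -353.4  -24.8] 178.6 F [ 0.   0.2 -0.2] w 91.5 t 67.5
col [(477.9, 234.4, 77.5, 0.955)]
```

Call:
arm_command:
  deltas:
    - [0.001,0.001,0,0]
    - [0,0,0,0]
    - [0,0,0,0]
    - [0,0,0,0]
    - [0,0,0,0]
  claw: 255

```text
time: 68.05
tool_pos: [429.9, -352.8, -26.6]
tcp_rot: [-1.566, 0.005, 3.117]
contact_force: [0.8, 0.6, 2.1]
grip_width: 66.0
```

Call:
arm_command:
  deltas:
    - [0,0,0,0]
    - [0,0,0,0]
    - [0,0,0,0]
    - [0,-0.01,0,0]
    - [0,-0.03,0,0]

```text
time: 68.55
tool_pos: [428.3, -351.3, 11.8]
tcp_rot: [-1.569, 0.001, 3.117]
contact_force: [-0.5, 0.2, -1.0]
grip_width: 65.7
```

Call:
arm_command:
  deltas:
    - [0,-0.04,0,0]
    - [0,-0.04,0,0]
    - [0,-0.04,0,-8]
    - [0,-0.03,0,-8]
    - [0,-0.02,0,-8]

```text
time: 69.05
tool_pos: [429.5, -352.4, 186.9]
tcp_rot: [-1.56, 0.003, -2.742]
contact_force: [1.0, -0.3, -0.8]
grip_width: 65.4
```

Call:
arm_command:
  deltas:
    - [0,0,0,-8]
    - [0,0,0,-8]
    - [0,0,0,-8]
    - [0,0,0,-8]
    - [0,0,0,-8]

```text
time: 69.55
tool_pos: [428.9, -351.7, 183.9]
tcp_rot: [-1.564, -0.003, -2.044]
contact_force: [-0.1, -0.4, -2.3]
grip_width: 65.6
```

Call:
arm_command:
  deltas:
    - [0,0,0,-8]
    - [0,0,0,-6.5]
    - [0,0,0,0]

```text
time: 69.85
tool_pos: [428.9, -351.8, 183.9]
tcp_rot: [-1.565, -0.005, -1.796]
contact_force: [0.4, -0.8, -0.9]
grip_width: 66.1
```

```bash
python3 go.py 479.4 234.1 185 -103
```

```text
yaw -103.0 j6 end 31 now -34.0 twist 0.1 then shift mm [-582.2   -1.1  -82.6]
yaw 77.0 j6 end -149 now -34.0 twist -179.9 then shift mm [582.2  -1.1  82.6]
now [ 428.9 -351.8  183.9] -102.9 F [ 0.4 -0.8 -0.9] w 66.1 t 69.85
```

Call:
arm_command:
  deltas:
    - [-0.0342,0,-0.0049,0]
    - [-0.0342,0,-0.0049,0]
    - [-0.0342,0,-0.0049,0]
    - [-0.0342,0,-0.0049,0]
    - [-0.0342,0,-0.0049,0]

```text
time: 70.35
tool_pos: [443.3, -178.3, 182.9]
tcp_rot: [-1.565, -0.005, -1.8]
contact_force: [0.7, 0.3, -0.9]
grip_width: 65.7
```

Call:
arm_command:
  deltas:
    - [-0.0342,0,-0.0049,0]
    - [-0.0342,0,-0.0049,0]
    - [-0.0342,0,-0.0049,0]
    - [-0.0342,0,-0.0049,0]
    - [-0.0342,0,-0.0049,0]

```text
time: 70.85
tool_pos: [457.8, -6.1, 182.1]
tcp_rot: [-1.564, -0.004, -1.8]
contact_force: [0.3, 0.1, -1.5]
grip_width: 65.7
```

Call:
arm_command:
  deltas:
    - [-0.0342,0,-0.0049,0]
    - [-0.0342,0,-0.0049,0]
    - [-0.0342,0,-0.0049,0]
    - [-0.0342,0,-0.0049,0]
    - [-0.0342,0,-0.0049,0]

```text
time: 71.35
tool_pos: [472.2, 166.1, 181.2]
tcp_rot: [-1.564, -0.004, -1.8]
contact_force: [0.6, -0.6, -2.7]
grip_width: 66.1
```

Call:
arm_command:
  deltas:
    - [-0.0342,0,-0.0048,0]
    - [-0.0342,0,-0.0048,0]
    - [0,0,0,0]
    - [0,0.015,0,0]
    - [0,0.01,0,0]

```text
time: 71.85
tool_pos: [477.9, 233.0, 154.8]
tcp_rot: [-1.565, -0.005, -1.798]
contact_force: [0.6, 0.2, -1.8]
grip_width: 65.8
```

Call:
arm_command:
  deltas:
    - [0,0.01,0,0]
    - [0,0,0,0]
    - [0,0,0,0]
    - [0,0,0,0]

```text
time: 72.25
tool_pos: [478.8, 233.1, 145.9]
tcp_rot: [-1.564, -0.004, -1.797]
contact_force: [1.0, -0.1, -2.0]
grip_width: 65.9
```

```bash
python3 go.py 479.3 233.6 133 -103
python3 - <<'E'
from h import *
t=vision.capture("top"); f=lambda L:[tuple(map(float,c)) for c in L]
print(f(cartons(t)))
E
```

```text
yaw -103.0 j6 end 31 now 31.0 twist -0.1 then shift mm [-0.6 12.9  0.4]
yaw 77.0 j6 end -149 now 31.0 twist -180.1 then shift mm [ 0.6 12.9 -0.4]
now [478.8 233.1 145.9] -103.0 F [ 1.  -0.1 -2. ] w 65.9 t 72.25
[(562.6, -373.7, 9.1, 0.97), (480.5, 230.3, -11.4, 0.689)]
```

Call:
arm_command:
  deltas:
    - [-0.0005,0.005,0.0007,0]
    - [0,0.004,0,0]
    - [0,0.003,0,0]
    - [0,0.0013,0,0]
    - [0,0,0,0]

```text
time: 72.8
tool_pos: [479.3, 233.9, 132.5]
tcp_rot: [-1.565, -0.004, -1.797]
contact_force: [-0.3, -0.0, 3.4]
grip_width: 66.0
```

Call:
arm_command:
  deltas:
    - [0,0.001,0,0]
    - [0,0,0,0]

```text
time: 73.0
tool_pos: [479.4, 234.0, 132.4]
tcp_rot: [-1.564, -0.003, -1.797]
contact_force: [-2.9, -0.3, 10.2]
grip_width: 65.8
```

Call:
arm_command:
  deltas:
    - [0,0,0,0]
    - [0,0,0,0]
    - [0,0,0,0]
    - [0,0,0,0]
    - [0,-0.01,0,0]
  claw: 0

```text
time: 73.5
tool_pos: [478.2, 233.3, 140.0]
tcp_rot: [-1.568, -0.006, -1.797]
contact_force: [-1.4, -0.1, -0.0]
grip_width: 91.4
```

Call:
arm_command:
  deltas:
    - [0,-0.03,0,0]
    - [0,-0.03,0,0]
    - [0,-0.01,0,7.5]
    - [0,0,0,7.5]
    - [0,0,0,7.5]

```text
time: 74.0
tool_pos: [479.2, 234.1, 212.4]
tcp_rot: [-1.563, -0.0, -2.195]
contact_force: [1.0, -0.1, -0.5]
grip_width: 91.9
```

Call:
arm_command:
  deltas:
    - [0,0,0,7.5]
    - [0,0,0,7.5]
    - [0,0,0,7.5]
    - [0,0,0,7.5]
    - [0,0,0,7.5]

```text
time: 74.5
tool_pos: [478.9, 234.0, 211.7]
tcp_rot: [-1.564, 0.003, -2.849]
contact_force: [-0.1, -0.3, -0.0]
grip_width: 92.0
```

Call:
arm_command:
  deltas:
    - [0,0,0,7.9]
    - [0,0,0,0]
    - [0,0,0,0]

```text
time: 74.8
tool_pos: [478.9, 234.0, 211.5]
tcp_rot: [-1.565, 0.004, -2.978]
contact_force: [-0.6, -0.8, -0.8]
grip_width: 91.7
```

```bash
python3 go.py 562.6 -373.8 60 9.1
```

```text
yaw 9.1 j6 end -139 now 99.0 twist -179.8 then shift mm [ -13.5  151.5 -613.4]
yaw -170.9 j6 end 41 now 99.0 twist 0.2 then shift mm [ 13.5 151.5 613.4]
now [478.9 234.  211.5] -170.6 F [-0.6 -0.8 -0.8] w 91.7 t 74.8
```

Call:
arm_command:
  deltas:
    - [0.0007,0,0.0341,0.2]
    - [0.0007,0,0.0341,0]
    - [0.0007,0,0.0341,0]
    - [0.0007,0,0.0341,0]
    - [0.0007,0,0.0341,0]

```text
time: 75.3
tool_pos: [502.1, 63.7, 212.4]
tcp_rot: [-1.564, 0.004, -2.981]
contact_force: [0.5, 0.2, -0.2]
grip_width: 91.9
```

Call:
arm_command:
  deltas:
    - [0.0007,0,0.0341,0]
    - [0.0007,0,0.0341,0]
    - [0.0007,0,0.0341,0]
    - [0.0007,0,0.0341,0]
    - [0.0007,0,0.0341,0]

```text
time: 75.8
tool_pos: [525.2, -105.4, 213.5]
tcp_rot: [-1.564, 0.004, -2.982]
contact_force: [0.6, 0.7, -1.3]
grip_width: 91.8
```

Call:
arm_command:
  deltas:
    - [0.0007,0,0.0341,0]
    - [0.0007,0,0.0341,0]
    - [0.0007,0,0.0341,0]
    - [0.0007,0,0.0341,0]
    - [0.0007,0,0.0341,0]

```text
time: 76.3
tool_pos: [548.3, -274.3, 214.4]
tcp_rot: [-1.564, 0.004, -2.982]
contact_force: [1.3, -0.5, 0.1]
grip_width: 91.6
```

Call:
arm_command:
  deltas:
    - [0.0007,0,0.0341,0]
    - [0.0007,0,0.0341,0]
    - [0.0007,0.02,0.0341,0]
    - [0,0.03,0,0]
    - [0,0.03,0,0]

```text
time: 76.8
tool_pos: [562.3, -376.1, 133.8]
tcp_rot: [-1.564, 0.004, -2.983]
contact_force: [0.1, 0.8, -0.1]
grip_width: 91.5
```

Call:
arm_command:
  deltas:
    - [0,0.03,0,0]
    - [0,0.03,0,0]
    - [0,0.01,0,0]
    - [0,0,0,0]
    - [0,0,0,0]

```text
time: 77.3
tool_pos: [563.6, -375.7, 66.4]
tcp_rot: [-1.563, 0.005, -2.984]
contact_force: [1.1, 0.4, 0.6]
grip_width: 91.9
```

```bash
python3 go.py 562.6 -373.8 -25.5 9.1
python3 - <<'E'
from h import *
t=vision.capture("top")
print("col",topcarton(t,4))
E
```

```text
yaw 9.1 j6 end -139 now 41.0 twist -180.1 then shift mm [-0.7 91.9  2. ]
yaw -170.9 j6 end 41 now 41.0 twist -0.1 then shift mm [ 0.7 91.9 -2. ]
now [ 563.6 -375.7   66.4] -171.0 F [1.1 0.4 0.6] w 91.9 t 77.3
col [(478.3, 235.3, 77.4, 0.97)]
```

Call:
arm_command:
  deltas:
    - [0,0.03,-0.0015,0]
    - [0,0.028,0,0]
    - [0,0.016,0,0]
    - [0,0.008,0,0]
    - [0,0.004,0,0]

```text
time: 77.85
tool_pos: [563.4, -374.5, -20.8]
tcp_rot: [-1.564, 0.004, -2.985]
contact_force: [-0.2, -0.7, 0.3]
grip_width: 91.4
```

Call:
arm_command:
  deltas:
    - [0,0.003,0,0]
    - [0,0,0,0]
    - [0,0,0,0]

```text
time: 78.15
tool_pos: [563.5, -374.5, -23.2]
tcp_rot: [-1.563, 0.005, -2.985]
contact_force: [-0.0, -0.6, -0.2]
grip_width: 92.0
```

```bash
python3 go.py 562.6 -373.8 -25.5 9.1
```

```text
yaw 9.1 j6 end -139 now 41.0 twist -180.2 then shift mm [-0.8  2.3  0.8]
yaw -170.9 j6 end 41 now 41.0 twist -0.2 then shift mm [ 0.8  2.3 -0.8]
now [ 563.5 -374.5  -23.2] -171.0 F [-0.  -0.6 -0.2] w 92.0 t 78.15
```

Call:
arm_command:
  deltas:
    - [0.0005,0.002,0,0]
    - [0,0,0,0]
    - [0,0,0,0]
    - [0,0,0,0]
    - [0,0,0,0]
  claw: 255

```text
time: 78.65
tool_pos: [562.5, -374.1, -26.1]
tcp_rot: [-1.565, 0.004, -2.985]
contact_force: [-0.6, 0.0, 0.7]
grip_width: 65.5
```

Call:
arm_command:
  deltas:
    - [0,0,0,0]
    - [0,0,0,0]
    - [0,0,0,0]
    - [0,-0.01,0,0]
    - [0,-0.03,0,0]

```text
time: 79.15
tool_pos: [560.3, -372.5, 11.1]
tcp_rot: [-1.57, -0.001, -2.985]
contact_force: [-0.1, 0.2, -2.1]
grip_width: 65.7
```

Call:
arm_command:
  deltas:
    - [0,-0.04,0,0]
    - [0,-0.04,0,0]
    - [0,-0.04,0,-8]
    - [0,-0.04,0,-8]
    - [0,-0.03,0,-8]

```text
time: 79.65
tool_pos: [561.8, -373.3, 207.6]
tcp_rot: [-1.56, 0.002, -2.56]
contact_force: [1.3, 0.7, -1.3]
grip_width: 66.0
```

Call:
arm_command:
  deltas:
    - [0,0,0,-8]
    - [0,0,0,-8]
    - [0,0,0,-8]
    - [0,0,0,-8]
    - [0,0,0,-8]

```text
time: 80.15
tool_pos: [561.3, -373.0, 204.3]
tcp_rot: [-1.565, -0.004, -1.862]
contact_force: [-0.8, 0.1, -2.3]
grip_width: 65.8
```

Call:
arm_command:
  deltas:
    - [0,0,0,-4]
    - [0,0,0,0]
    - [0,0,0,0]

```text
time: 80.45
tool_pos: [561.4, -372.9, 204.1]
tcp_rot: [-1.565, -0.005, -1.8]
contact_force: [0.5, 0.1, 0.1]
grip_width: 65.7
```

```bash
python3 go.py 479.2 233.8 203 -103
```

```text
yaw -103.0 j6 end 31 now -27.0 twist -0.2 then shift mm [-572.7    1.1 -216.6]
yaw 77.0 j6 end -149 now -27.0 twist -180.2 then shift mm [572.7   1.1 216.6]
now [ 561.4 -372.9  204.1] -103.2 F [0.5 0.1 0.1] w 65.7 t 80.45
```

Call:
arm_command:
  deltas:
    - [-0.0337,0,-0.0127,-0.2]
    - [-0.0337,0,-0.0127,0]
    - [-0.0337,0,-0.0127,0]
    - [-0.0337,0,-0.0127,0]
    - [-0.0337,0,-0.0127,0]

```text
time: 80.95
tool_pos: [536.7, -193.2, 203.0]
tcp_rot: [-1.565, -0.005, -1.797]
contact_force: [-0.7, 0.0, -0.7]
grip_width: 65.8
```

Call:
arm_command:
  deltas:
    - [-0.0337,0,-0.0127,0]
    - [-0.0337,0,-0.0127,0]
    - [-0.0337,0,-0.0127,0]
    - [-0.0337,0,-0.0127,0]
    - [-0.0337,0,-0.0127,0]

```text
time: 81.45
tool_pos: [512.3, -14.8, 202.0]
tcp_rot: [-1.564, -0.004, -1.797]
contact_force: [0.6, -0.1, -1.0]
grip_width: 66.0
```

Call:
arm_command:
  deltas:
    - [-0.0337,0,-0.0127,0]
    - [-0.0337,0,-0.0127,0]
    - [-0.0337,0,-0.0127,0]
    - [-0.0337,0,-0.0127,0]
    - [-0.0337,0,-0.0127,0]

```text
time: 81.95
tool_pos: [487.8, 163.7, 200.9]
tcp_rot: [-1.564, -0.004, -1.797]
contact_force: [0.5, 0.4, -1.2]
grip_width: 65.8
```

Call:
arm_command:
  deltas:
    - [-0.0337,0,-0.0128,0]
    - [-0.0335,0,-0.0128,0]
    - [0,0,0,0]
    - [0,0,0,0]

```text
time: 82.35
tool_pos: [477.9, 233.8, 200.1]
tcp_rot: [-1.565, -0.005, -1.794]
contact_force: [-1.0, -1.6, -1.8]
grip_width: 66.0
```

Call:
arm_command:
  deltas:
    - [0,0.015,0,0]
    - [0,0.01,0,0]
    - [0,0.005,0,0]
    - [0,0,0,0]
    - [0,0,0,0]

```text
time: 82.85
tool_pos: [478.6, 233.0, 170.3]
tcp_rot: [-1.565, -0.004, -1.796]
contact_force: [0.6, 0.1, -1.8]
grip_width: 65.7
```

```bash
python3 go.py 479.2 233.6 159 -103
```

```text
yaw -103.0 j6 end 31 now 31.0 twist -0.0 then shift mm [-0.7 11.3  0.5]
yaw 77.0 j6 end -149 now 31.0 twist -180.0 then shift mm [ 0.7 11.3 -0.5]
now [478.6 233.  170.3] -102.9 F [ 0.6  0.1 -1.8] w 65.7 t 82.85
```

Call:
arm_command:
  deltas:
    - [-0.0005,0.005,0.0008,0]
    - [0,0.003,0,0]
    - [0,0.002,0,0]
    - [0,0.0013,0,0]
    - [0,0,0,0]

```text
time: 83.35
tool_pos: [479.3, 233.8, 159.1]
tcp_rot: [-1.565, -0.004, -1.795]
contact_force: [-0.1, 1.0, 0.8]
grip_width: 65.7
```

Call:
arm_command:
  deltas:
    - [0,0.001,0,0]
    - [0,0,0,0]

```text
time: 83.55
tool_pos: [479.5, 234.0, 158.8]
tcp_rot: [-1.564, -0.003, -1.795]
contact_force: [-1.5, 0.1, 6.5]
grip_width: 65.7
```

Call:
arm_command:
  deltas:
    - [0,0,0,0]
    - [0,0,0,0]
    - [0,0,0,0]
    - [0,0,0,0]
    - [0,-0.01,0,0]
  claw: 0

```text
time: 84.05
tool_pos: [478.3, 233.3, 166.8]
tcp_rot: [-1.568, -0.006, -1.795]
contact_force: [-0.5, -0.7, -0.8]
grip_width: 91.6
```

Call:
arm_command:
  deltas:
    - [0,-0.03,0,0]
    - [0,-0.03,0,0]
    - [0,-0.01,0,-7.5]
    - [0,0,0,-7.5]
    - [0,0,0,-7.5]

```text
time: 84.55
tool_pos: [479.2, 234.1, 239.1]
tcp_rot: [-1.565, -0.006, -1.397]
contact_force: [0.8, -1.0, -0.4]
grip_width: 91.5
```

Call:
arm_command:
  deltas:
    - [0,0,0,-7.5]
    - [0,0,0,-7.5]
    - [0,0,0,-7.5]
    - [0,0,0,-7.5]
    - [0,0,0,-7.5]

```text
time: 85.05
tool_pos: [478.9, 234.1, 238.5]
tcp_rot: [-1.571, -0.008, -0.742]
contact_force: [-0.1, -0.6, 0.4]
grip_width: 91.9
```

Call:
arm_command:
  deltas:
    - [0,0,0,-7.5]
    - [0,0,0,-7.5]
    - [0,0,0,-7.5]
    - [0,0,0,-7.5]
    - [0,0,0,0]

```text
time: 85.55
tool_pos: [479.0, 234.0, 238.4]
tcp_rot: [-1.575, -0.006, -0.223]
contact_force: [-0.5, -0.2, 0.4]
grip_width: 91.9
```

```bash
python3 go.py 660 192 236 -13
python3 - <<'E'
from h import *
s=vision.capture("scene"); save(s,"sc5.png",(330,60,580,260),3)
E
```

```text
yaw -13.0 j6 end -67 now -59.0 twist 0.2 then shift mm [185.9   2.4  -0.2]
yaw 167.0 j6 end 113 now -59.0 twist 180.2 then shift mm [-185.9    2.4    0.2]
now [479.  234.  238.4] -12.8 F [-0.5 -0.2  0.4] w 91.9 t 85.55
```

View pics/sc5.png

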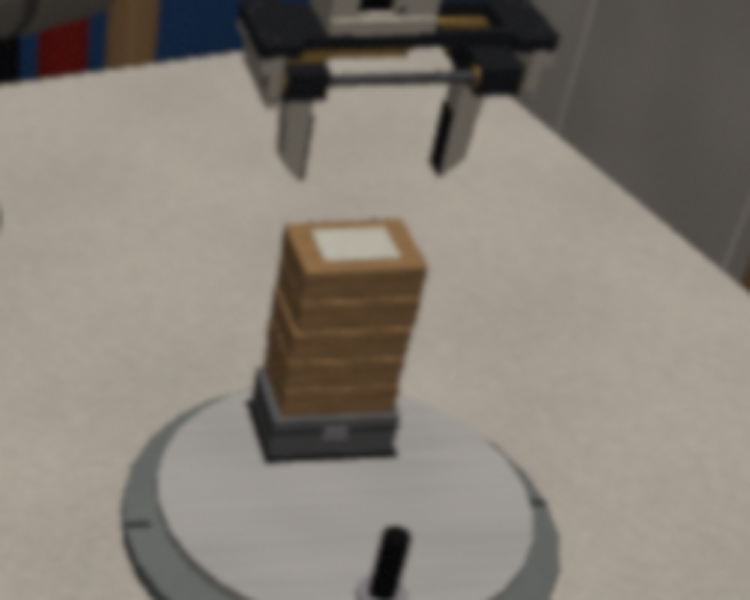

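Call:
arm_command:
  deltas:
    - [0.031,0,0,0]
    - [0.031,0,0,0]
    - [0.031,0,0,0]
    - [0.031,0,0,0]
    - [0.031,0,0,0]

```text
time: 86.1
tool_pos: [631.1, 199.3, 238.9]
tcp_rot: [-1.575, -0.006, -0.228]
contact_force: [-0.2, 0.8, 0.6]
grip_width: 91.7
```

Call:
arm_command:
  deltas:
    - [0.031,0,0,0]
    - [0,0.03,0,0]
    - [0,0.03,0,0]
    - [0,0.03,0,0]
    - [0,0.03,0,0]

```text
time: 86.6
tool_pos: [660.8, 191.9, 117.8]
tcp_rot: [-1.575, -0.006, -0.228]
contact_force: [-0.6, 0.6, -0.1]
grip_width: 91.5
```

Call:
arm_command:
  deltas:
    - [0,0.02,0,0]
    - [0,0.01,0,0]
    - [0,0,0,0]
    - [0,0,0,0]

```text
time: 87.0
tool_pos: [661.6, 192.0, 90.0]
tcp_rot: [-1.575, -0.007, -0.225]
contact_force: [0.0, 0.6, 0.3]
grip_width: 92.1
```

```bash
python3 go.py 660 192 36 -13
python3 - <<'E'
from h import *
s=vision.capture("scene"); save(s,"sc6.png",(330,90,560,270),3)
E
```

```text
yaw -13.0 j6 end -67 now -67.0 twist -0.0 then shift mm [-1.6 54.  -0.4]
yaw 167.0 j6 end 113 now -67.0 twist 180.0 then shift mm [ 1.6 54.   0.4]
now [661.6 192.   90. ] -12.9 F [0.  0.6 0.3] w 92.1 t 87.0
```

View pics/sc6.png

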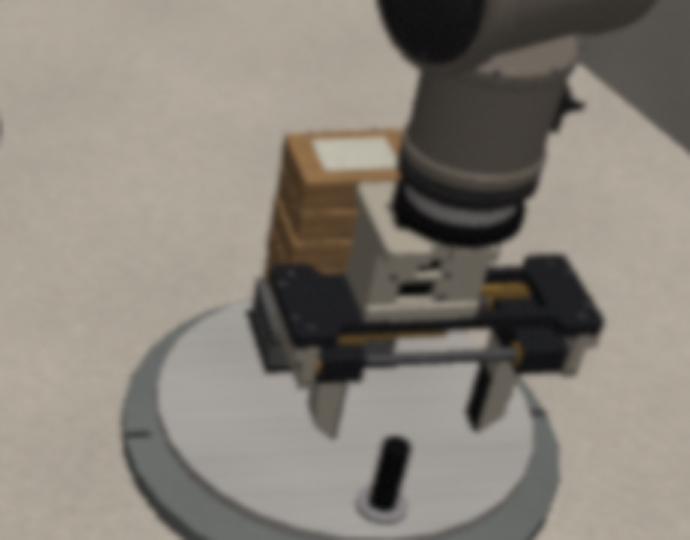

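Call:
arm_command:
  deltas:
    - [-0.0008,0.02,0,0]
    - [0,0.018,0,0]
    - [0,0.01,0,0]
    - [0,0.006,0,0]
    - [0,0,0,0]

```text
time: 87.55
tool_pos: [660.4, 191.7, 34.8]
tcp_rot: [-1.575, -0.006, -0.224]
contact_force: [0.5, 1.0, 0.5]
grip_width: 91.5
```

Call:
arm_command:
  deltas:
    - [0,0,0,0]
    - [0,0,0,0]
    - [0,0,0,0]
    - [0,0,0,0]
    - [0,0,0,0]
  claw: 200

```text
time: 88.05
tool_pos: [660.4, 191.8, 35.0]
tcp_rot: [-1.575, -0.006, -0.224]
contact_force: [-0.0, -0.1, 0.2]
grip_width: 56.4
```

Call:
arm_command:
  deltas:
    - [0,0,0,0]
    - [0,0,0,0]
    - [0,0,0,0]
    - [0,0,0,0]
    - [0,0,0,0]
  claw: 255

```text
time: 88.55
tool_pos: [660.4, 191.9, 34.8]
tcp_rot: [-1.575, -0.006, -0.224]
contact_force: [-0.0, 0.7, -0.4]
grip_width: 18.9
```

```bash
python3 go.py 660 192 36 -13; python3 jj.py
```

```text
yaw -13.0 j6 end -67 now -67.0 twist 0.0 then shift mm [-0.4 -1.2  0. ]
yaw 167.0 j6 end 113 now -67.0 twist 180.0 then shift mm [ 0.4 -1.2 -0. ]
now [660.4 191.9  34.8] -12.8 F [-0.   0.7 -0.4] w 18.9 t 88.55
[ 0.175  0.781  1.218 -0.007  1.139 -1.169] [-1.575  -0.0058 -0.224 ] [660.4 191.9  34.8]
```

Call:
arm_command:
  deltas:
    - [0,0,0.0029,-1.5]
    - [-0.0002,0,0.0058,-3]
    - [-0.0001,0,0.0058,-3]
    - [-0.0002,0,0.0057,-3]
    - [-0.0001,0,0.0058,-3]

```text
time: 89.05
tool_pos: [663.8, 217.3, 34.8]
tcp_rot: [-1.577, -0.006, 0.014]
contact_force: [1.5, -3.4, 0.1]
grip_width: 19.2
```

Call:
arm_command:
  deltas:
    - [-0.0002,0,0.0057,-3]
    - [-0.0001,0,0.0058,-3]
    - [-0.0002,0,0.0057,-3]
    - [-0.0001,0,0.0058,-3]
    - [-0.0002,0,0.0057,-3]

```text
time: 89.55
tool_pos: [660.7, 245.5, 34.8]
tcp_rot: [-1.578, -0.006, 0.276]
contact_force: [5.1, -2.3, -1.3]
grip_width: 19.6
```

```bash
python3 go.py 643 280 36 14
python3 - <<'E'
from h import *
t=vision.capture("top"); print(topcarton(t,5))
E
```

```text
yaw 14.0 j6 end -87 now -91.0 twist 1.6 then shift mm [-8.8 -1.2 37.7]
yaw -166.0 j6 end 93 now -91.0 twist 181.6 then shift mm [  8.8  -1.2 -37.7]
now [660.7 245.5  34.8] 15.8 F [ 5.1 -2.3 -1.3] w 19.6 t 89.55
[(476.1, 176.2, 2.8, 0.632)]
```

Grip holds and forces are small; continue.

Call:
arm_command:
  deltas:
    - [-0.0002,0,0.0057,-3]
    - [-0.0001,0,0.0058,-3]
    - [-0.0002,0,0.0057,-3]
    - [-0.0001,0,0.0058,-3]
    - [-0.0002,0,0.0057,-3]

```text
time: 90.1
tool_pos: [649.9, 273.0, 34.8]
tcp_rot: [-1.579, -0.006, 0.537]
contact_force: [7.0, 2.5, -3.1]
grip_width: 19.3
```

Call:
arm_command:
  deltas:
    - [-0.0002,0,0.0057,-3]
    - [-0.0001,0,0.0058,-3]
    - [-0.0002,0,0.0057,-3]
    - [-0.0001,0,0.0058,-3]
    - [-0.0002,0,0.0057,-3]

```text
time: 90.6
tool_pos: [631.7, 297.2, 34.8]
tcp_rot: [-1.579, -0.005, 0.8]
contact_force: [5.5, 7.8, -1.5]
grip_width: 19.4
```

Call:
arm_command:
  deltas:
    - [-0.0002,0,0.0057,-3]
    - [-0.0001,0,0.0058,-3]
    - [-0.0002,0,0.0057,-3]
    - [-0.0001,0,0.0058,-3]
    - [-0.0002,0,0.0057,-3]

```text
time: 91.1
tool_pos: [608.1, 315.2, 34.8]
tcp_rot: [-1.579, -0.004, 1.062]
contact_force: [4.2, 10.1, -1.0]
grip_width: 19.7
```

Call:
arm_command:
  deltas:
    - [-0.0002,0,0.0057,-3]
    - [-0.0001,0,0.0058,-3]
    - [-0.0002,0,0.0057,-3]
    - [-0.0001,0,0.0058,-3]
    - [-0.0002,0,0.0057,-3]

```text
time: 91.6
tool_pos: [581.7, 326.0, 34.8]
tcp_rot: [-1.58, -0.002, 1.324]
contact_force: [4.2, 10.0, -0.4]
grip_width: 19.2
```

Call:
arm_command:
  deltas:
    - [0,0,0.003,-1.5]
    - [0,0,0,0]
    - [0,0,0,0]
    - [0,0,0,0]

```text
time: 92.0
tool_pos: [578.8, 326.7, 34.8]
tcp_rot: [-1.58, -0.002, 1.348]
contact_force: [3.7, 10.9, 0.1]
grip_width: 19.6
```

```bash
python3 go.py 577 324 36 77
python3 - <<'E'
from h import *
s=vision.capture("scene"); save(s,"sc7.png",(300,60,560,270),3)
E
```

```text
yaw 77.0 j6 end -144 now -144.0 twist 0.1 then shift mm [-3.  -1.2  1.2]
yaw -103.0 j6 end 36 now -144.0 twist 180.1 then shift mm [ 3.  -1.2 -1.2]
now [578.8 326.7  34.8] 77.2 F [ 3.7 10.9  0.1] w 19.6 t 92.0
```

View pics/sc7.png

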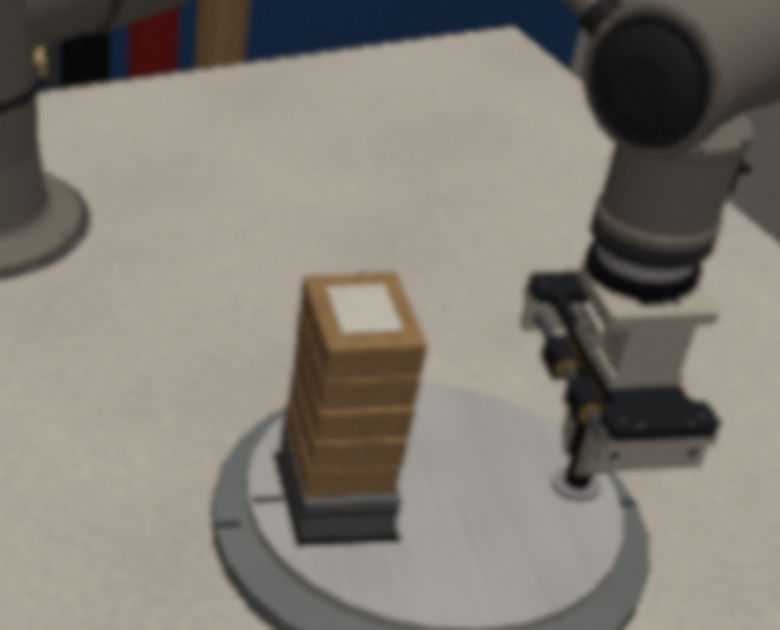

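Call:
arm_command:
  deltas:
    - [0.003,0,0,0]
    - [0,0,0,0]

```text
time: 92.25
tool_pos: [578.8, 326.6, 34.7]
tcp_rot: [-1.578, 0.004, 1.348]
contact_force: [0.3, -0.2, 4.4]
grip_width: 19.6
```

Call:
arm_command:
  deltas:
    - [0,0,0,0]
    - [0,0,0,0]
    - [0,0,0,0]
    - [0,0,0,0]
    - [0,0,0,0]
  claw: 0

```text
time: 92.75
tool_pos: [578.1, 325.9, 33.4]
tcp_rot: [-1.576, 0.005, 1.347]
contact_force: [-0.2, 0.8, 0.9]
grip_width: 55.1
```

Call:
arm_command:
  deltas:
    - [0,0,0,0]
    - [0,0,0,0]
    - [0,-0.02,0,0]
    - [0,-0.03,0,0]
    - [0,-0.04,0,0]

```text
time: 93.25
tool_pos: [576.6, 326.0, 122.7]
tcp_rot: [-1.573, 0.007, 1.347]
contact_force: [0.9, 0.8, 0.3]
grip_width: 91.0
```

Call:
arm_command:
  deltas:
    - [0,-0.04,0,0]
    - [0,-0.04,0,0]
    - [0,-0.03,0,0]
    - [0.03,0,0,0]
    - [0.03,0,0,0]

```text
time: 93.75
tool_pos: [591.4, 385.9, 235.8]
tcp_rot: [-1.579, 0.002, 1.345]
contact_force: [0.6, 0.1, -0.1]
grip_width: 91.8
```

Call:
arm_command:
  deltas:
    - [0,0,0,0]
    - [0,0,0,0]
    - [0,0,0,0]

```text
time: 94.05
tool_pos: [590.5, 384.9, 233.2]
tcp_rot: [-1.576, 0.005, 1.346]
contact_force: [0.2, 0.8, 1.1]
grip_width: 91.6
```

```bash
python3 go.py 577 380 236 77
python3 - <<'E'
from h import *
from scipy.optimize import minimize
t=vision.capture("top"); s=vision.capture("scene"); save(s,"sc8.png",(260,100,560,300),2.6); save(t,"t8.png",(120,150,320,320),3)
ax=np.array([551.2,217.5]); e=ax+75*np.array([np.cos(np.radians(257)),np.sin(np.radians(257))]); print("pad expected",e)
im=t["img"].astype(int); r,b=im[...,0],im[...,2]; c=w2pix(t,[[*e,211]])[0].astype(int)
k=np.zeros(r.shape,bool); k[c[1]-50:c[1]+50,c[0]-50:c[0]+50]=1
for m in blobs((r-b>0.27*r)&(r>25)&k,250,8000): print("cartons",fitbox(t,m,88,66,81,211),m.sum())
for n in ("pad","case_c","carton0_c","axis","knob_mid"):
    for p in (t,s): print(n,[(c2w(p,d["xyz"]).round(0).tolist(),round(d["confidence"],2)) for d in vision.find_in(p,n)][:2])
a=cv2.resize(t["img"][160:320,130:310],(450,400),interpolation=cv2.INTER_CUBIC); d=cv2.resize(s["img"][140:280,280:437],(449,400),interpolation=cv2.INTER_CUBIC)
cv2.imwrite("pics/fin.png",cv2.cvtColor(np.hstack([a,d])[:, :899],cv2.COLOR_RGB2BGR)); cv2.imwrite("pics/fin.png",cv2.resize(cv2.imread("pics/fin.png"),(799,356)))
E
```

```text
yaw 77.0 j6 end -140 now -140.0 twist 0.2 then shift mm [-7.8 -2.8 12.1]
yaw -103.0 j6 end 40 now -140.0 twist 180.2 then shift mm [  7.8  -2.8 -12.1]
now [590.5 384.9 233.2] 77.1 F [0.2 0.8 1.1] w 91.6 t 94.05
pad expected [534.32867092 144.42224514]
cartons (np.float64(534.3), np.float64(144.1), np.float64(-12.3), np.float64(0.971)) 2182
pad [([552.0, 235.0, 41.0], 0.88), ([525.0, 112.0, 128.0], 0.63)]
pad [([602.0, 234.0, 43.0], 0.55)]
case_c [([499.0, 120.0, 79.0], 0.71)]
case_c [([583.0, 123.0, 67.0], 0.75)]
carton0_c [([275.0, -217.0, 26.0], 0.64), ([530.0, 112.0, 150.0], 0.58)]
carton0_c [([286.0, -221.0, 25.0], 0.73), ([577.0, 123.0, 147.0], 0.69)]
axis [([549.0, 232.0, 41.0], 0.96), ([553.0, 239.0, 45.0], 0.7)]
axis [([616.0, 210.0, 43.0], 0.57), ([598.0, 233.0, 42.0], 0.57)]
knob_mid [([553.0, 238.0, 43.0], 0.65)]
knob_mid [([596.0, 234.0, 43.0], 0.95)]
```

View pics/fin.png

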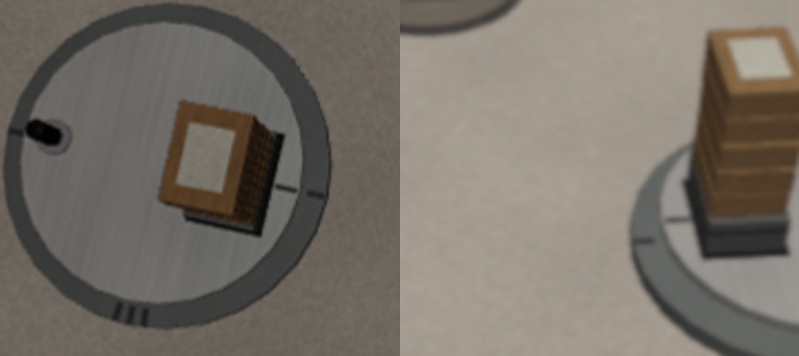

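```bash
python3 -c "
from plant import job; print(job.close_job())"
```

```text
the job is handed in; nothing more can be done
None
```

I finished the job and handed it in at about 94 s of the 210 s allowed; the hand-in gave no verdict.

I turned the turntable a quarter turn to the loading stop, laid the grey case on the pad, and stacked all five cartons on it in one column. Then I turned the table another quarter turn to the last stop, let go of the knob and moved the arm clear. I left the blue look-alike, the bottle, the mortar and the meter alone.

**Last checks:**
- **Column position:** an outline fit from the top camera put the five cartons at (534.3, 144.1) mm with yaw −12.3°. The pad should be at (534.3, 144.4) mm, worked out from the turntable axis measured earlier.
- **Angle:** the column had turned 90° from the loading stop. The disc's line points at the last stop's mark.
- **Case:** I measured it only after placing it, about 1.5 mm from the pad's centre. At the end I judged it by eye, and it looked square under the column.
- **Networks:** in the last check they did not find the pad or the knob reliably, so I did not use their readings.

**What went wrong or disagreed:**
- **Fingertip height:** touching the bench showed the fingertips about 37 mm higher than the tool description says. My first try at the knob closed on nothing, and a later try closed past it to the side. I allowed for the difference from then on.
- **Tool tilt:** the last joint reached its range limit while I carried the case, which tilted the tool about 3°. I placed the case with that tilt and removed the tilt afterwards.
- **Moved carton:** one carton shifted about 3 cm on its own, and I measured it again before picking it up.

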